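# Screw down the burr-carrier ring of a coffee grinder with a tommy bar

### The arm

A 6-joint arm with a two-finger parallel gripper is mounted at the origin on the work surface. World frame = base frame: x ahead of the robot, y to its left, z up, the work surface at z = 0. Lengths are in m, angles in degrees, forces in N, time in s.
With the tool pointing down it reaches from about 0.4 to 0.825 m from the base axis. Payload 7 kg.
Tool frame: the origin (TCP) lies on the centre line of the jaws, within the pads' length; the fingertips stand 11 mm ahead of it and the grasp point (between the pads) lies 8 mm behind it; z points along the fingers, y is the direction in which the jaws open and shut (so a half turn about z gives the same grasp; the last joint's range is limited). The gripper opens to 88 mm and grips with 3 to 60 N. Pads are 19 mm wide; open, the fingers measure 130 mm over their backs; the gripper's body (78 mm by 193 mm) begins 47 mm behind the grasp point.
Start: joints at [90.304, 20.546, 0.682, 0, -70.136, -16.507], TCP at [0.188, 0.648, 0.238] pointing down, gripper open.
Joint ranges: [-176.03, 176.03], [-82.01, 121.73], [-58.28, 71.71], [-173.87, 95.51], [-174.79, -0.11], [-173.66, 173.66]. Speed limits (degrees/s): [136.94, 136.94, 172.46, 180, 180, 180].

### API

Orientations are given as [roll, pitch, yaw] about the fixed x, y, z axes, in that order (R = Rz(yaw) Ry(pitch) Rx(roll)).
In Python, from plant import ctrl, cams, order gives the robot as it stands.
- The arm moves only by the tool jog_arm, never from a script. Its argument "motion" is a list of rows, each an object with "offset": the shift along the tool's x, y, z in mm, a list of three; "roll": the turn about the tool's z in rad; "hand": the finger opening in mm, from 0 to 87.6. A call has 1 to 20 rows; each row is the pose to reach, as a shift and turn from the pose commanded when the call began, along the tool's axes at that moment; what a row does not reach only later rows make up. A row lasts 1/12 s, in which the tool goes at most 41.7 mm and 7.16 degrees, less where a joint would pass 70% of its speed; a pose out of reach is approached as far as the arm can. A call with a gripper value outside its range is refused whole. The fingers move at their own pace and stop on an object; the grip force is fixed at half the most. Time passes only in rows, so rows that repeat a pose let the fingers close. It gives the time, the measured TCP pose, the force and the opening at its end, in the units of the state.
- ctrl.get_obs(): the state, without advancing time (a new reading comes with each control period).
- cams.snapshot(name): name is "scene" or "top" or "wrist"; returns a dict with "img" (384x512x3 uint8, red, green, blue), "K" (3x3 intrinsics, pixels), "D" ([k1, k2, p1, p2, k3] as OpenCV has them; the pictures are not rectified), "cam_to_world" (4x4, takes a point from camera to world coordinates); the wrist camera has in their place "T_tool_cam" (4x4, takes a point from camera to tool coordinates, whose origin is the TCP and whose axes are the flange's). Camera axes: x right, y down, z forward; pixel columns grow to the right and rows downward; lengths in m; the calibration is good to about 2 mm. A picture is of the moment at which its call begins: read the wrist's pose just before it. There is no depth.
- order.close_job(): hands the job in, once; it reports no verdict.
The state is a dict: "clock": time; "joint_pos": joint angles; "qvel": joint speeds; "tau": joint torques, N m; "tool_pos": TCP position; "orientation": TCP orientation; "force": force on the tool from outside, world axes, zero at the start; "moment": the same for the moment, N m; "opening": finger opening in m.
Only numpy, scipy, OpenCV 4.12 (cv2) and the standard library are available. Lean on these libraries where they do the work, as an engineer would, in place of code of your own. Each camera call takes 0.05 s, during which the arm holds its last target. There are 200 camera calls.

### The job

The coffee grinder has been cleaned and the ring nut on top is only started on its thread. With the tommy bar in its holes, one hole after another, screw the ring down clockwise (seen from above) until it is snug on its seal, about 0.9 N m and never forced, then lay the bar back on the black tamping mat. Turn the ring with the bar only, not with the fingers, and leave the hopper, milk pitcher and dosing cup where they are.

Things in the scene. Friction and masses are not known exactly. Their poses are not given: they have to be found in the camera images.
- grinder: White coffee grinder without hopper, fixed, 300 mm deep, 140 wide, 247 high. Origin on the counter under the ring nut's vertical axis; x points to its back, the chute is on its -x side. Housing top at 172 mm (55 mm to -x, 160 to +x, 68 to each side of the axis); on it the burr chamber, 124 mm wide up to 178 mm, then a 95 mm wide neck that carries the ring.
- ring_mid (a point): Centre of the aluminium ring nut, on its axis at the height of its holes (about 224 mm at the start); moves with the ring. The ring is 32 mm high and 104 mm over its six flats (111 over corners), too wide for the gripper. In the middle of each flat is a level, radial, blind round hole, 13 mm wide and 19 mm deep. Clockwise from above screws it down, 6 mm a turn.
- hole (a point): Mouth of one of six holes, in its flat 52 mm from the axis; the others lie every 60 degrees round ring_mid. The ring runs free (0.15 N m) for 2.3 to 2.9 rad, to an unmarked seat that differs every time; at its seal the torque jumps to 0.55 N m and climbs 1.3 N m per rad. Snug is 0.7 to 1.1 N m (0.11 to 0.42 rad past contact); it stays as left. More crushes the seal.
- carrier_top (a point): Top centre of the steel burr carrier that stands 58 mm wide and some 5 mm high out of the ring's middle. It does not turn. It is 247 mm over the counter and sinks only as the ring squeezes the seal under it (0.95 mm per rad of the ring past contact).
- bar: Steel tommy bar, 123 mm long, 0.16 kg: a square grip 60 mm long, 16 mm thick, and a round rod 63 mm long, 10 mm wide, with a rounded tip. Origin in the centre of the grip, on the bar's axis; x points along the bar to the tip. It starts flat on the mat, its axis 18 mm over the counter. Centre of mass about 15 mm from the origin towards the tip.
- bar_tip (a point): Rounded tip of the tommy bar, 93 mm from the bar's origin along its x. In a hole a stiffly held bar bears mostly on the hole's mouth, so the torque on the ring is the felt force times its arm plus the felt moment, taken about the ring's axis.
- mat: Black rubber tamping mat fixed to the counter, 170 mm (x) by 150 mm (y), 10 mm thick. Origin in the middle of its underside.
- hopper: Clear bean hopper taken off the grinder, standing upside down: 132 mm wide at the counter, 140 mm high. Origin in the centre of its underside. A bystander.
- pitcher: Steel milk pitcher, 84 mm wide, 105 mm high, with a handle. Origin in the centre of its underside. A bystander.
- dosing_cup: Small dark steel dosing cup, 58 mm wide, 50 mm high. Origin in the centre of its underside. A bystander.
There are look-alikes about, which are no part of the job. Of the things that look like the bar, the smaller one is meant.

How it is judged (in metres and radians):
On the way, in this order (a step that is already met when the one before it is completed fails the run):
1. the bar's tip is at least 8 mm inside a hole of the ring (distance between bar_tip and ring_mid below 0.044 m), for 0.1 s.
2. the ring has been turned by 0.4 rad or more and the bar drawn out of its hole (distance of hole from where it was at the start of the episode above 0.0207 m and distance between bar_tip and ring_mid above 0.056 m), for 0.05 s.
3. with the bar in a hole again, the ring has been tightened on its seal (carrier pressed down by 0.1 mm or more) (z of carrier_top in the frame of grinder below 0.2469 m and distance between bar_tip and ring_mid below 0.044 m), for 0.1 s.
At the end, for the whole second after the job is handed in: The ring is snug: the carrier pressed down by 0.1 mm or more (0.7 N m) and the ring not backed off from it by more than 0.3 mm; the bar lies flat and still on the tamping mat, the centre of its grip within the mat's outline (z of carrier_top in the frame of grinder below 0.2469 m and z of ring_mid in the frame of carrier_top below -0.0247 m and z of bar in the frame of mat between 0.014 and 0.022 m and x of bar in the frame of mat between -0.085 and 0.085 m and y of bar in the frame of mat between -0.075 and 0.075 m and linear speed of bar below 0.01 m/s); the robot touches nothing.
It fails at once if the ring is over-tightened: carrier pressed down by more than 0.4 mm (about 1.1 N m) (z of carrier_top in the frame of grinder below 0.2466 m).
It fails at once if the ring is pushed with the fingers (more than 4 N) (contact force between the fingers and ring above 4 N).
It fails at once if the hopper, the pitcher or the dosing cup is moved by more than 25 mm (distance of any of hopper, pitcher, dosing_cup from where it was at the start of the episode above 0.025 m).
It also fails if it takes over 72 s, if anything falls off the work surface, if the arm or the gripper's body presses on something with over 40 N, if the wrist force passes 120 N, or if a joint passes its speed limit or range.

## Working session

There is one attempt and no reset: what is moved stays moved. The work goes in short steps, Python scripts to look and compute and a tool call to move; the robot and the scene stay as the last step left them, time stands still between calls to the robot, and variables do not carry over. Pictures are saved under pics/ and viewed, about 8 in all and at most 12, crops included, and the job is handed in when it is done.

Besides the shell and the picture viewer there is one more tool, called as a command line: name --argument value ..., lists and objects as JSON in quotes. jog_arm: Moves the arm, as the interface text tells. Its arguments: {"type":"object","properties":{"motion":{"type":"array"}},"required":["motion"]}

```bash
ls; mkdir -p pics; cat > h.py <<'E'
import numpy as np, cv2
from scipy.spatial.transform import Rotation as R
from plant import ctrl, cams, order
def snap(n,f):
    o=ctrl.get_obs(); s=cams.snapshot(n)
    cv2.imwrite(f'pics/{f}.png',s['img'][:,:,::-1]); 
    if n=='wrist':
        T=np.eye(4);T[:3,:3]=R.from_euler('xyz',o['orientation'],degrees=True).as_matrix();T[:3,3]=o['tool_pos'];C=T@s['T_tool_cam']
    else: C=s['cam_to_world']
    np.savez(f'pics/{f}.npz',K=s['K'],D=np.array(s['D'],float),C=C); return s
def ray(f,u,v):
    d=np.load(f'pics/{f}.npz'); p=cv2.undistortPoints(np.array([[[u,v]]],float),d['K'],d['D'])[0,0]
    C=np.array(d['C']); return C[:3,3],C[:3,:3]@np.array([p[0],p[1],1])
def onz(f,u,v,z):
    c,r=ray(f,u,v); return c+r*(z-c[2])/r[2]
def proj(f,P):
    d=np.load(f'pics/{f}.npz'); M=np.linalg.inv(d['C']); 
    return cv2.projectPoints(np.array(P,float).reshape(-1,3),cv2.Rodrigues(M[:3,:3])[0],M[:3,3],d['K'],d['D'])[0][:,0]
E
python3 - <<'E'
from h import *
print(ctrl.get_obs())
a=snap('scene','s1')['img'];b=snap('top','t1')['img'];
cv2.imwrite('pics/t1b.png',cv2.resize(b[:,:,::-1],(800,600),interpolation=cv2.INTER_CUBIC))
cv2.imwrite('pics/s1b.png',cv2.resize(a[:,:,::-1],(800,600),interpolation=cv2.INTER_CUBIC))
E
```

```text
pics
{'clock': 0.0, 'joint_pos': array([ 9.03044091e+01,  2.05931655e+01,  6.33877274e-01, -1.77050626e-02,
       -7.01361424e+01, -1.65080054e+01]), 'qvel': array([ 0.01289769, -0.05710907,  0.01790101,  0.06255198, -0.14590718,
        0.05077824]), 'tau': array([ 2.82479086e-04, -5.82724750e+01,  2.93055439e+01,  6.99741125e+00,
        6.92023285e-03, -1.56121405e-04]), 'tool_pos': array([0.18825463, 0.64773258, 0.23661153]), 'orientation': array([ 1.79903773e+02, -1.11611490e-02, -1.62096167e+01]), 'force': array([-0.14671106,  1.12878011,  0.32019706]), 'moment': array([ 0.02245354, -0.05973266, -0.05646605]), 'opening': 0.08746536214224396}
```

View pics/t1b.png

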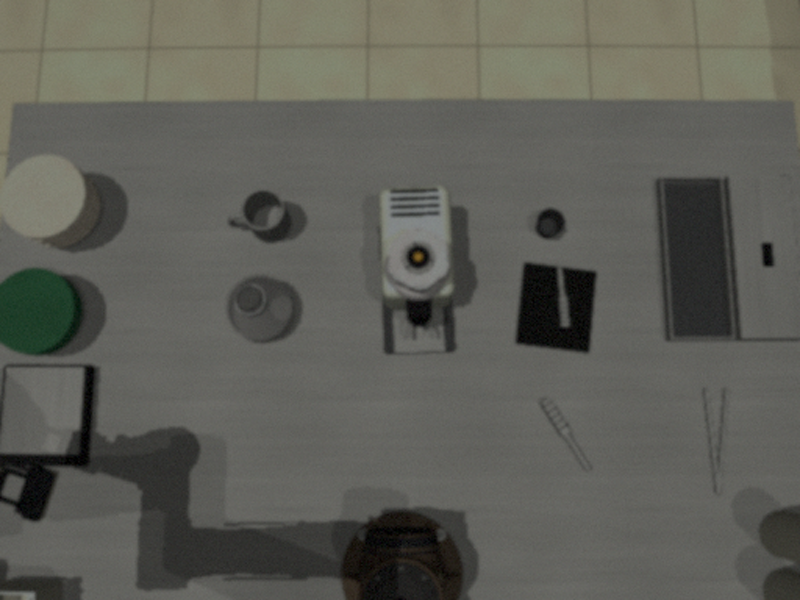

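View pics/s1b.png

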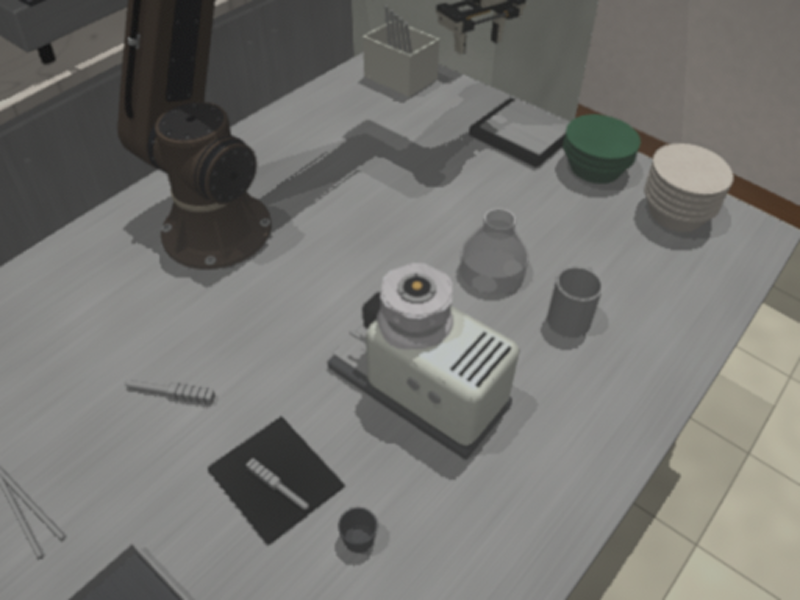

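Top view: the bar lies on the mat with its grip at about (564,312) and its tip at (561,267). A longer look-alike lies on the bare counter at (566,433). The smaller one on the mat fits the description. The ring is at (418,257).

```bash
python3 - <<'E'
from h import *
k=512/800
for n,u,v,z in [('tip',561,267,.018),('gripend',565,327,.018),('lookA',543,400,.01),('lookB',588,468,.01),('carrier',418,257,.247),('m1',525,264,.01),('m2',596,270,.01),('m3',588,351,.01),('m4',517,344,.01),('hop',260,310,.07),('pit',266,215,.1),('cup',549,223,.05)]:
    print(n,onz('t1',u*k,v*k,z).round(3))
for n,u,v,z in [('tip',307,507,.018),('gripend',250,462,.018),('carrier',417,287,.247)]: print(n,onz('s1',u*k,v*k,z).round(3))
a=cv2.imread('pics/t1.png'); c=a[160:235,320:395]
b=cv2.imread('pics/s1.png'); d=b[160:220,235:295]
f=lambda i:cv2.convertScaleAbs(cv2.resize(i,(390,390),interpolation=cv2.INTER_CUBIC),alpha=1.8)
cv2.imwrite('pics/c1.png',np.hstack([f(c),f(d)]))
print(cams.snapshot('wrist')['T_tool_cam'], cams.snapshot('wrist')['K'])
E
```

```text
tip [ 0.602 -0.325  0.018]
gripend [ 0.479 -0.329  0.018]
lookA [ 0.334 -0.281  0.01 ]
lookB [ 0.201 -0.365  0.01 ]
carrier [ 0.568 -0.03   0.247]
m1 [ 0.61  -0.253  0.01 ]
m2 [ 0.598 -0.398  0.01 ]
m3 [ 0.431 -0.375  0.01 ]
m4 [ 0.446 -0.232  0.01 ]
hop [0.505 0.275 0.07 ]
pit [0.689 0.264 0.1  ]
cup [ 0.686 -0.298  0.05 ]
tip [ 0.601 -0.32   0.018]
gripend [ 0.479 -0.325  0.018]
carrier [ 0.569 -0.03   0.247]
[[ 7.84762578e-04 -9.54226488e-01 -2.99083925e-01  8.13160423e-02]
 [ 9.99998468e-01  2.80962067e-04  1.72747476e-03  2.40180347e-06]
 [-1.56437093e-03 -2.99084823e-01  9.54225247e-01 -1.46111202e-01]
 [ 0.00000000e+00  0.00000000e+00  0.00000000e+00  1.00000000e+00]] [[273.87893057   0.         254.4792368 ]
 [  0.         273.87893057 193.208827  ]
 [  0.           0.           1.        ]]
```

View pics/c1.png

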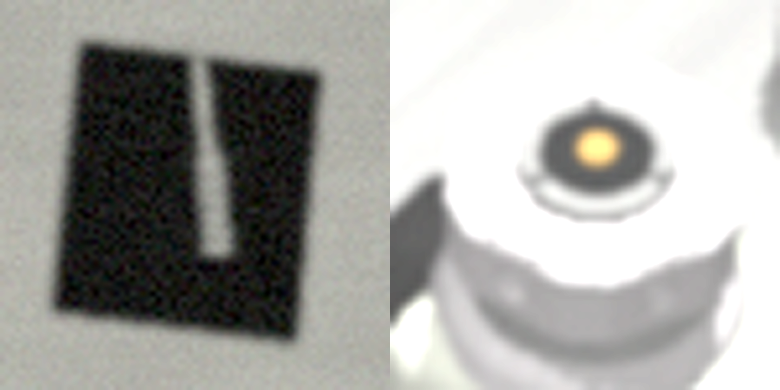

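The crop confirms the bar on the mat, with a ridged grip towards the robot and the rod pointing +x. Next I'll work out the offsets to go there with the camera on the grip side (tool yaw about -177°).

```bash
cat >> h.py <<'E'
def off(x,y,z,yaw,frm=None):
    o=ctrl.get_obs(); p0=np.array(o['tool_pos']); y0=o['orientation'][2]
    if frm is not None: p0=np.array(frm[:3]); y0=frm[3]
    M=R.from_euler('xyz',[180,0,y0],degrees=True).as_matrix()
    d=(M.T@(np.array([x,y,z])-p0))*1000; r=(-np.deg2rad((yaw-y0)))
    return d.round(1).tolist(), round(float(r),4)
E
python3 - <<'E'
from h import *
f=[.188,.648,.238,-16.2]
print(off(.50,.15,.33,-100,f)); print(off(.522,-.325,.15,-177,f))
E
```

```text
([438.5, 391.2, -92.0], 1.4626)
([592.2, 841.2, 88.0], 2.8065)
```

jog_arm --motion '[{"offset":[0,0,-92],"roll":0,"hand":87},{"offset":[0,0,-92],"roll":0.1,"hand":87},{"offset":[438,391,-92],"roll":1.4,"hand":87},{"offset":[438,391,-92],"roll":1.4,"hand":87},{"offset":[438,391,-92],"roll":1.4,"hand":87},{"offset":[438,391,-92],"roll":1.4,"hand":87},{"offset":[438,391,-92],"roll":1.4,"hand":87},{"offset":[438,391,-92],"roll":1.4,"hand":87},{"offset":[438,391,-92],"roll":1.4,"hand":87},{"offset":[438,391,-92],"roll":1.4,"hand":87},{"offset":[438,391,-92],"roll":1.4,"hand":87},{"offset":[438,391,-92],"roll":1.4,"hand":87},{"offset":[438,391,-92],"roll":1.6,"hand":87},{"offset":[438,391,-92],"roll":1.8,"hand":87},{"offset":[438,391,-92],"roll":1.9,"hand":87},{"offset":[592,841,-92],"roll":2.0,"hand":87},{"offset":[592,841,-92],"roll":2.2,"hand":87},{"offset":[592,841,-92],"roll":2.4,"hand":87},{"offset":[592,841,-92],"roll":2.6,"hand":87},{"offset":[592,841,-92],"roll":2.8,"hand":87}]'

```text
clock: 1.87
tool_pos: [0.494, -0.0204, 0.3294]
orientation: [180.0, 0.0, -151.2]
force: [1.4, 0.4, -0.7]
opening: 0.0869
```

```bash
python3 - <<'E'
from h import *
print(ctrl.get_obs()['joint_pos'])
print(off(.522,-.325,.33,-177),off(.522,-.325,.14,-177))
E
```

```text
[ 2.04532206e+01  3.56816122e-01 -1.25988414e+01 -5.18556469e-03
 -7.70116422e+01 -8.16385461e+01]
([122.3, -280.4, -0.6], 0.4505) ([122.3, -280.4, 189.4], 0.4505)
```

jog_arm --motion '[{"offset":[122,-280,0],"roll":0.1,"hand":60},{"offset":[122,-280,0],"roll":0.2,"hand":50},{"offset":[122,-280,0],"roll":0.3,"hand":50},{"offset":[122,-280,0],"roll":0.45,"hand":50},{"offset":[122,-280,0],"roll":0.45,"hand":50},{"offset":[122,-280,180],"roll":0.45,"hand":50},{"offset":[122,-280,190],"roll":0.45,"hand":50},{"offset":[122,-280,190],"roll":0.45,"hand":50},{"offset":[122,-280,190],"roll":0.45,"hand":50},{"offset":[122,-280,190],"roll":0.45,"hand":50},{"offset":[122,-280,190],"roll":0.45,"hand":50},{"offset":[122,-280,190],"roll":0.45,"hand":50},{"offset":[122,-280,190],"roll":0.45,"hand":50},{"offset":[122,-280,190],"roll":0.45,"hand":50}]'

```text
clock: 3.03
tool_pos: [0.5256, -0.3223, 0.1414]
orientation: [-179.9, 0.2, -176.6]
force: [0.5, -0.3, 0.6]
opening: 0.0501
```

```bash
python3 - <<'E'
from h import *
s=snap('wrist','w1')['img'][:,:,::-1]
o=ctrl.get_obs();print(o['tool_pos'],o['orientation'],o['force'],o['moment'])
cv2.imwrite('pics/w1b.png',cv2.convertScaleAbs(cv2.resize(s,(800,600),interpolation=cv2.INTER_CUBIC),alpha=1.3))
print(proj('w1',[[.602,-.324,.018],[.479,-.327,.018]])*800/512)
E
```

```text
[ 0.52567738 -0.32215946  0.14162213] [-179.91652734    0.2005237  -176.56995473] [ 0.11210409 -0.02244685  0.97639649] [ 0.05107717 -0.15887357 -0.02940187]
[[389.4491627  399.2415358 ]
 [395.40862593 225.26803718]]
```

View pics/w1b.png

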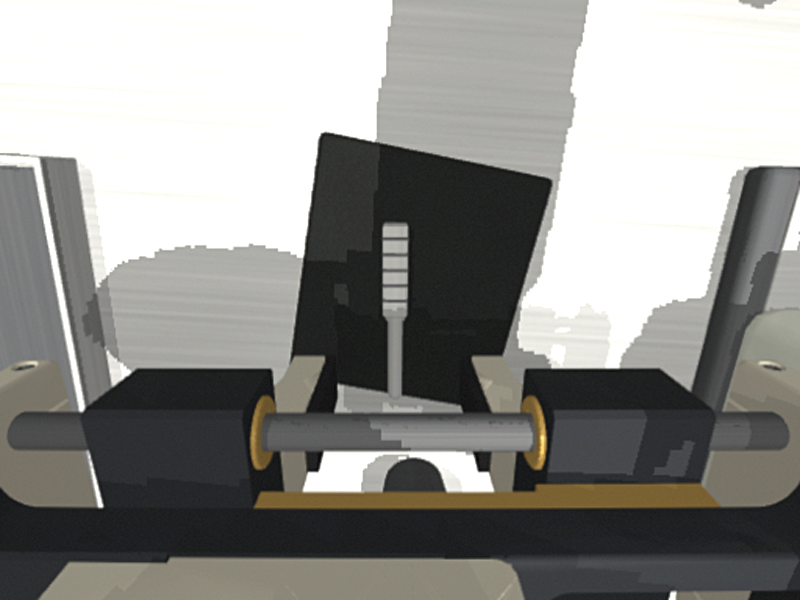

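The wrist view shows the bar nearly aligned with the tool: grip end (395,222), grip/rod shoulder (395,318), tip (395,398).

```bash
python3 - <<'E'
from h import *
k=512/800
e=onz('w1',395.3*k,223*k,.026);s=onz('w1',395*k,317*k,.026);t=onz('w1',395.5*k,398*k,.018)
print(e,s,t, np.rad2deg(np.arctan2((s-e)[1],(s-e)[0])),np.rad2deg(np.arctan2((t-e)[1],(t-e)[0])))
u=(t-e)[:2];u/=np.linalg.norm(u); c=(e[:2]+30*.001*u+s[:2]-30*.001*u)/2; g=c+.014*u
yaw=np.rad2deg(np.arctan2(-u[1],-u[0])); print(c,g,yaw)
print(off(g[0],g[1],.024,yaw))
E
```

```text
[ 0.47659385 -0.32714363  0.026     ] [ 0.5368722  -0.32378883  0.026     ] [ 0.60073348 -0.31975889  0.018     ] 3.185524095873361 3.4043628761279687
[ 0.50673302 -0.32546623] [ 0.52070832 -0.32463488] -176.59563712387202
([5.1, -2.2, 117.6], 0.0004)
```

jog_arm --motion '[{"offset":[5,-2.2,40],"roll":0,"hand":50},{"offset":[5,-2.2,80],"roll":0,"hand":50},{"offset":[5,-2.2,105],"roll":0,"hand":50},{"offset":[5,-2.2,118],"roll":0,"hand":50},{"offset":[5,-2.2,118],"roll":0,"hand":50},{"offset":[5,-2.2,118],"roll":0,"hand":5},{"offset":[5,-2.2,118],"roll":0,"hand":5},{"offset":[5,-2.2,118],"roll":0,"hand":5},{"offset":[5,-2.2,118],"roll":0,"hand":5},{"offset":[5,-2.2,118],"roll":0,"hand":5},{"offset":[5,-2.2,118],"roll":0,"hand":5},{"offset":[5,-2.2,118],"roll":0,"hand":5},{"offset":[5,-2.2,118],"roll":0,"hand":5}]'

```text
clock: 4.17
tool_pos: [0.5196, -0.3249, 0.0215]
orientation: [-180.0, 0.0, -176.6]
force: [-0.8, 1.5, 3.6]
opening: 0.0151
```

```bash
python3 - <<'E'
from h import *
o=ctrl.get_obs(); print(o['tool_pos'],o['orientation'],o['force'],o['moment'],o['opening'])
yaw=-70; a=np.deg2rad(yaw); p=np.array([.568,-.03])+.20*np.array([np.cos(a),np.sin(a)])
print(p,off(o['tool_pos'][0],o['tool_pos'][1],.33,-176.6),off(p[0],p[1],.33,yaw))
E
```

```text
[ 0.51962201 -0.32489843  0.02147428] [-1.79992917e+02  1.85957604e-02 -1.76628127e+02] [-0.81900899  1.48972229  3.60101428] [0.64840474 0.02562982 0.04522083] 0.015128643175504154
[ 0.63640403 -0.21793852] ([0.0, 0.0, -308.5], -0.0005) ([-122.9, 99.9, -308.5], -1.861)
```

```bash
python3 - <<'E'
from h import *
print(off(.5375,.0545,.31,-70))
E
```

```text
([-40.2, 377.7, -288.5], -1.861)
```

jog_arm --motion '[{"offset":[0,0,-289],"roll":0,"hand":5},{"offset":[0,0,-289],"roll":0,"hand":5},{"offset":[0,0,-289],"roll":0,"hand":5},{"offset":[0,0,-289],"roll":-0.1,"hand":5},{"offset":[0,0,-289],"roll":-0.2,"hand":5},{"offset":[0,0,-289],"roll":-0.3,"hand":5},{"offset":[0,0,-289],"roll":-0.4,"hand":5},{"offset":[-40,378,-289],"roll":-0.5,"hand":5},{"offset":[-40,378,-289],"roll":-0.6,"hand":5},{"offset":[-40,378,-289],"roll":-0.7,"hand":5},{"offset":[-40,378,-289],"roll":-0.8,"hand":5},{"offset":[-40,378,-289],"roll":-0.9,"hand":5},{"offset":[-40,378,-289],"roll":-1.0,"hand":5},{"offset":[-40,378,-289],"roll":-1.1,"hand":5},{"offset":[-40,378,-289],"roll":-1.2,"hand":5},{"offset":[-40,378,-289],"roll":-1.3,"hand":5},{"offset":[-40,378,-289],"roll":-1.4,"hand":5},{"offset":[-40,378,-289],"roll":-1.5,"hand":5},{"offset":[-40,378,-289],"roll":-1.6,"hand":5},{"offset":[-40,378,-289],"roll":-1.7,"hand":5}]'

```text
clock: 5.83
tool_pos: [0.5368, 0.0554, 0.3094]
orientation: [179.9, 0.0, -78.9]
force: [0.0, -0.2, -1.0]
opening: 0.016
```

jog_arm --motion '[{"offset":[0,0,0],"roll":-0.1,"hand":5},{"offset":[0,0,0],"roll":-0.16,"hand":5},{"offset":[0,0,0],"roll":-0.16,"hand":5},{"offset":[0,0,0],"roll":-0.16,"hand":5}]'

```text
clock: 6.17
tool_pos: [0.5369, 0.0547, 0.3097]
orientation: [179.9, 0.0, -70.2]
force: [0.3, -0.8, -0.7]
opening: 0.0159
```

```bash
python3 - <<'E'
from h import *
s=snap('wrist','w2')['img'][:,:,::-1]
o=ctrl.get_obs();print(o['tool_pos'],o['orientation'],o['force'],o['moment'])
c=s[0:300,106:506]
g=np.clip((c/255.)**1.0*255,0,255).astype(np.uint8)
cv2.imwrite('pics/w2b.png',cv2.resize(g,(800,600),interpolation=cv2.INTER_CUBIC))
print(proj('w2',[[.568,-.03,.247],[.568,-.03,.24]]))
E
```

```text
[0.53697577 0.05473189 0.30979428] [ 1.79960229e+02  4.94494771e-03 -7.02048213e+01] [ 0.48170561  0.92185383 -1.57607294] [ 0.00123576 -0.08246233 -0.01395768]
[[253.33529871  94.89680646]
 [253.36024238  95.31824178]]
```

View pics/w2b.png

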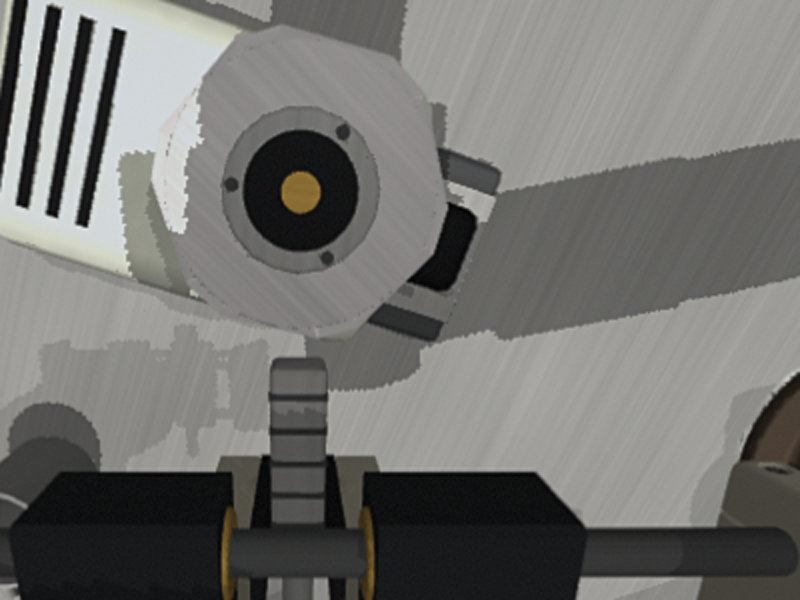

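The ring is seen from above with its carrier centre at crop (300,189). The flats show as straight edges, e.g. (283,27)-(397,55) and (437,115)-(447,212), with rounded corners between them. I'll fit the outline.

```bash
python3 - <<'E'
from h import *
from scipy.ndimage import map_coordinates
im=cv2.GaussianBlur(cv2.cvtColor(cv2.imread('pics/w2.png'),cv2.COLOR_BGR2GRAY).astype(float),(0,0),1.0)
k=onz('w2',106+300/2,189/2,.247); print('carrier',k)
def outl(cx,cy,th,d):
    P=[]
    for i in range(6):
        a=th+i*np.pi/3
        for t in np.linspace(-.017,.017,18): P.append([cx+(.052+d)*np.cos(a)-t*np.sin(a),cy+(.052+d)*np.sin(a)+t*np.cos(a),.240])
        for b in np.linspace(-.14,.14,6): P.append([cx+(.0555+d)*np.cos(a+np.pi/6+b),cy+(.0555+d)*np.sin(a+np.pi/6+b),.240])
    return P
S=lambda *a:map_coordinates(im,proj('w2',outl(*a))[:,::-1].T,order=1)
def score(cx,cy,th): return np.minimum(np.abs(S(cx,cy,th,.001)-S(cx,cy,th,-.001)),25).mean()
r=[]
for x in np.arange(-.006,.0061,.002):
  for y in np.arange(-.006,.0061,.002):
    for t in range(0,60,2): r.append((score(k[0]+x,k[1]+y,np.deg2rad(t)),x,y,t))
r.sort(reverse=True); print(r[:5])
best=r[0];q=[]
for x in best[1]+np.arange(-.002,.0021,.0005):
  for y in best[2]+np.arange(-.002,.0021,.0005):
    for t in best[3]+np.arange(-2.5,2.6,.5): q.append((score(k[0]+x,k[1]+y,np.deg2rad(t)),k[0]+x,k[1]+y,t))
q.sort(reverse=True)
for z in q[:8]: print(np.round(z,4))
E
```

```text
carrier [ 0.56628949 -0.0309042   0.247     ]
[(np.float64(18.58066485520752), np.float64(0.0), np.float64(0.002), 36), (np.float64(18.48504995035364), np.float64(0.0), np.float64(0.002), 34), (np.float64(17.633297194224784), np.float64(0.0), np.float64(0.002), 38), (np.float64(17.496580051469834), np.float64(0.0), np.float64(0.002), 32), (np.float64(17.255370637245008), np.float64(0.0), np.float64(0.0), 36)]
[ 1.97628e+01  5.66300e-01 -2.99000e-02  3.40000e+01]
[ 1.97157e+01  5.66300e-01 -2.99000e-02  3.45000e+01]
[ 1.97146e+01  5.65800e-01 -2.99000e-02  3.50000e+01]
[ 1.97089e+01  5.65800e-01 -2.99000e-02  3.65000e+01]
[ 1.9698e+01  5.6580e-01 -2.9900e-02  3.4500e+01]
[ 1.96883e+01  5.65800e-01 -2.99000e-02  3.40000e+01]
[ 1.96501e+01  5.65800e-01 -2.99000e-02  3.70000e+01]
[ 1.9633e+01  5.6580e-01 -2.9900e-02  3.3500e+01]
```

```bash
python3 - <<'E'
from h import *
print(np.load('pics/s1.npz')['C'][:3,3])
for t in (31,33,35,37,39):
    for a in (t-120,t-60,t):
        A=np.deg2rad(a); print(a,proj('s1',[[.5665+.052*np.cos(A),-.03+.052*np.sin(A),.224]]).round(1)[0],end=' ')
    print()
b=cv2.cvtColor(cv2.imread('pics/s1.png'),cv2.COLOR_BGR2GRAY)[180:222,238:296]
c=cv2.createCLAHE(4,(2,2)).apply(b)
cv2.imwrite('pics/c2.png',cv2.resize(c,(780,565),interpolation=cv2.INTER_CUBIC))
E
```

```text
[ 1.00458558 -0.59283373  1.01631397]
-89 [251.5 202.8] -29 [274.1 205.8] 31 [287.8 192.6] 
-87 [252.2 203.2] -27 [274.8 205.6] 33 [287.9 192.1] 
-85 [252.8 203.5] -25 [275.6 205.3] 35 [287.9 191.5] 
-83 [253.5 203.9] -23 [276.3 205.1] 37 [287.9 190.9] 
-81 [254.1 204.2] -21 [277.  204.8] 39 [287.9 190.3]
```

View pics/c2.png

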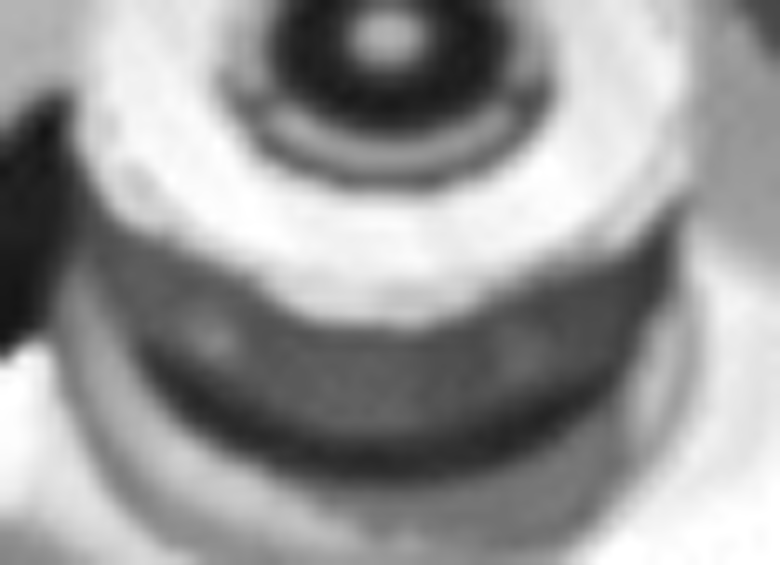

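The hole spots in the scene view at crop (210,335) and (522,347) agree with the hex fit, which puts holes at azimuth about -85° and -25°. I'll insert at -85°.

```bash
cat >> h.py <<'E'
AX=np.array([.567,-.0302])
def pol(r,phi,z,frm=None):
    a=np.deg2rad(phi); return off(AX[0]+r*np.cos(a),AX[1]+r*np.sin(a),z,phi,frm)
def st():
    o=ctrl.get_obs(); p=np.array(o['tool_pos']); d=p[:2]-AX; F=o['force'];M=o['moment']
    print('t',round(o['clock'],2),'r',np.hypot(*d).round(4),'az',np.rad2deg(np.arctan2(d[1],d[0])).round(2),'yaw',round(o['orientation'][2],2),'z',p[2].round(4),'F',F.round(1),'M',M.round(2),'Tz',round(float(d[0]*F[1]-d[1]*F[0]+M[2]),3),'open',o['opening'])
E
python3 - <<'E'
from h import *
st()
print(pol(.155,-85,.31),pol(.155,-85,.2275)); 
f=[.567+.155*np.cos(np.deg2rad(-85)),-.0302+.155*np.sin(np.deg2rad(-85)),.2275,-85]
print(pol(.118,-85,.2275,f))
E
```

```text
t 6.22 r 0.0901 az 109.47 yaw -70.2 z 0.3098 F [ 0.5  0.9 -1.6] M [ 0.   -0.08 -0.01] Tz -0.083 open 0.015964561817783
([239.9, 40.1, -0.2], 0.2582) ([239.9, 40.1, 82.3], 0.2582)
([-37.0, 0.0, 0.0], -0.0)
```

jog_arm --motion '[{"offset":[240,40,0],"roll":0.1,"hand":5},{"offset":[240,40,0],"roll":0.2,"hand":5},{"offset":[240,40,0],"roll":0.258,"hand":5},{"offset":[240,40,0],"roll":0.258,"hand":5},{"offset":[240,40,0],"roll":0.258,"hand":5},{"offset":[240,40,0],"roll":0.258,"hand":5},{"offset":[240,40,40],"roll":0.258,"hand":5},{"offset":[240,40,82],"roll":0.258,"hand":5},{"offset":[240,40,82],"roll":0.258,"hand":5},{"offset":[240,40,82],"roll":0.258,"hand":5},{"offset":[240,40,82],"roll":0.258,"hand":5}]'

```text
clock: 7.13
tool_pos: [0.5826, -0.1846, 0.2304]
orientation: [-179.9, -0.1, -84.8]
force: [-0.0, -0.4, -0.4]
opening: 0.0156
```

```bash
python3 - <<'E'
from h import *
st(); print(pol(.140,-85,.2275),pol(.118,-85,.2275))
b=snap('scene','s2')['img'][:,:,::-1][170:260,220:300]
cv2.imwrite('pics/s2b.png',cv2.convertScaleAbs(cv2.resize(b,(533,600),interpolation=cv2.INTER_CUBIC),alpha=1.3))
E
```

```text
t 7.13 r 0.1552 az -84.24 yaw -84.83 z 0.2304 F [-0.  -0.4 -0.4] M [ 0.05 -0.12  0.01] Tz -0.001 open 0.015620181654158996
([-15.2, 2.0, 2.9], 0.003) ([-37.2, 2.0, 2.9], 0.003)
```

View pics/s2b.png

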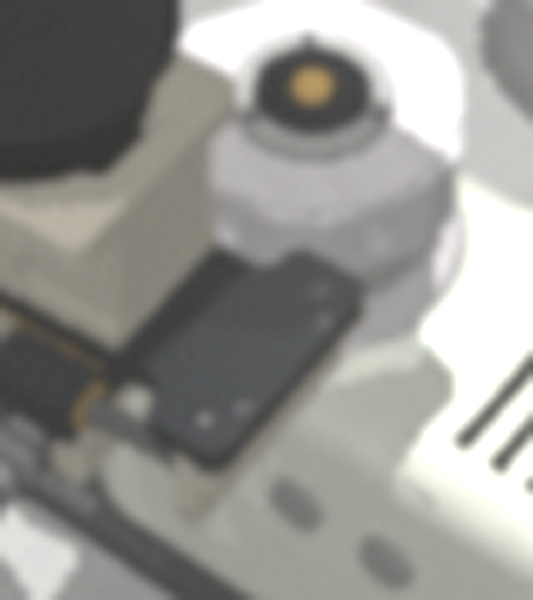

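jog_arm --motion '[{"offset":[0,0,0],"roll":0,"hand":5},{"offset":[0,0,0],"roll":0,"hand":5}]'

```text
clock: 7.35
tool_pos: [0.5825, -0.1841, 0.2306]
orientation: [-179.8, -0.0, -84.8]
force: [0.4, -0.0, -1.9]
opening: 0.0157
```

```bash
python3 - <<'E'
from h import *
st(); print(pol(.155,-85,.2275),pol(.118,-85,.2275))
E
```

```text
t 7.35 r 0.1546 az -84.23 yaw -84.8 z 0.2306 F [ 0.4 -0.  -1.9] M [ 0.1  -0.06 -0.03] Tz 0.029 open 0.015687432229446373
([0.4, 2.1, 3.1], 0.0035) ([-36.6, 1.9, 3.1], 0.0035)
```

jog_arm --motion '[{"offset":[0,2,3],"roll":0.003,"hand":5},{"offset":[-10,2,3],"roll":0.003,"hand":5},{"offset":[-19,2,3],"roll":0.003,"hand":5},{"offset":[-23,2,3],"roll":0.003,"hand":5},{"offset":[-26,2,3],"roll":0.003,"hand":5},{"offset":[-28,2,3],"roll":0.003,"hand":5},{"offset":[-28,2,3],"roll":0.003,"hand":5},{"offset":[-28,2,3],"roll":0.003,"hand":5}]'

```text
clock: 8.02
tool_pos: [0.5772, -0.1564, 0.2255]
orientation: [-180.0, 0.0, -85.0]
force: [0.8, 1.5, 0.7]
opening: 0.0156
```

```bash
python3 - <<'E'
from h import *
st(); print(pol(.118,-85,.2275))
E
```

```text
t 8.02 r 0.1266 az -85.36 yaw -84.99 z 0.2255 F [0.8 1.5 0.7] M [ 0.69 -0.1  -0.04] Tz 0.075 open 0.015631932204867627
([-8.6, -0.8, -2.0], 0.0001)
```

jog_arm --motion '[{"offset":[-3,-0.5,-1.5],"roll":0,"hand":5},{"offset":[-6,-0.5,-1.5],"roll":0,"hand":5},{"offset":[-8.5,-0.5,-1.5],"roll":0,"hand":5},{"offset":[-8.5,-0.5,-1.5],"roll":0,"hand":5},{"offset":[-8.5,-0.5,-1.5],"roll":0,"hand":5}]'

```text
clock: 8.43
tool_pos: [0.5765, -0.1481, 0.2265]
orientation: [180.0, 0.0, -85.0]
force: [0.6, 0.0, -2.2]
opening: 0.0157
```

```bash
python3 - <<'E'
from h import *
st(); o=ctrl.get_obs()
f=[*o['tool_pos'],-85]; z=o['tool_pos'][2]
for i in range(1,19): 
    a=-6*i; print(i,pol(.118,-85+a,z+a/360*.006,f))
E
```

```text
t 8.43 r 0.1183 az -85.38 yaw -85.0 z 0.2265 F [ 0.6  0.  -2.2] M [ 0.1  -0.04 -0.02] Tz 0.05 open 0.015662572774733402
1 ([-0.9, 11.5, 0.1], 0.1047)
2 ([-2.8, 23.7, 0.2], 0.2094)
3 ([-6.0, 35.7, 0.3], 0.3142)
4 ([-10.5, 47.2, 0.4], 0.4189)
5 ([-16.1, 58.2, 0.5], 0.5236)
6 ([-22.8, 68.6, 0.6], 0.6283)
7 ([-30.6, 78.2, 0.7], 0.733)
8 ([-39.3, 86.9, 0.8], 0.8378)
9 ([-48.9, 94.7, 0.9], 0.9425)
10 ([-59.3, 101.4, 1.0], 1.0472)
11 ([-70.3, 107.0, 1.1], 1.1519)
12 ([-81.8, 111.4, 1.2], 1.2566)
13 ([-93.7, 114.6, 1.3], 1.3614)
14 ([-105.9, 116.6, 1.4], 1.4661)
15 ([-118.3, 117.2, 1.5], 1.5708)
16 ([-130.6, 116.6, 1.6], 1.6755)
17 ([-142.8, 114.6, 1.7], 1.7802)
18 ([-154.7, 111.4, 1.8], 1.885)
```

The bar is in, about 14 mm deep, with no force felt. I'll try a 30° turn first.

jog_arm --motion '[{"offset":[-0.9,11.5,0.1],"roll":0.105,"hand":5},{"offset":[-2.8,23.7,0.2],"roll":0.209,"hand":5},{"offset":[-6,35.7,0.3],"roll":0.314,"hand":5},{"offset":[-10.5,47.2,0.4],"roll":0.419,"hand":5},{"offset":[-16.1,58.2,0.5],"roll":0.524,"hand":5},{"offset":[-16.1,58.2,0.5],"roll":0.524,"hand":5},{"offset":[-16.1,58.2,0.5],"roll":0.524,"hand":5}]'

```text
clock: 9.02
tool_pos: [0.5175, -0.1374, 0.2267]
orientation: [-179.9, 0.0, -114.8]
force: [0.2, -0.4, -2.1]
opening: 0.0156
```

```bash
python3 - <<'E'
from h import *
st(); o=ctrl.get_obs()
f=[*o['tool_pos'],-115]; z=o['tool_pos'][2]
for i in range(1,16): 
    a=-6*i; print(i,pol(.118,-115+a,.226+a/360*.006,f))
E
```

```text
t 9.02 r 0.1181 az -114.81 yaw -114.82 z 0.2267 F [ 0.2 -0.4 -2.1] M [ 0.08 -0.24  0.  ] Tz 0.035 open 0.015577657989439747
1 ([-0.7, 12.7, 0.8], 0.1047)
2 ([-2.7, 24.9, 0.9], 0.2094)
3 ([-5.8, 36.9, 1.0], 0.3142)
4 ([-10.3, 48.4, 1.1], 0.4189)
5 ([-15.9, 59.4, 1.2], 0.5236)
6 ([-22.6, 69.8, 1.3], 0.6283)
7 ([-30.4, 79.3, 1.4], 0.733)
8 ([-39.1, 88.1, 1.5], 0.8378)
9 ([-48.7, 95.9, 1.6], 0.9425)
10 ([-59.1, 102.6, 1.7], 1.0472)
11 ([-70.1, 108.2, 1.8], 1.1519)
12 ([-81.6, 112.6, 1.9], 1.2566)
13 ([-93.5, 115.8, 2.0], 1.3614)
14 ([-105.7, 117.7, 2.1], 1.4661)
15 ([-118.1, 118.4, 2.2], 1.5708)
```

jog_arm --motion '[{"offset":[-0.9,12,0.1],"roll":0.105,"hand":5},{"offset":[-2.7,24.3,0.2],"roll":0.209,"hand":5},{"offset":[-5.8,36.3,0.3],"roll":0.314,"hand":5},{"offset":[-10.3,47.8,0.4],"roll":0.419,"hand":5},{"offset":[-15.9,58.8,0.5],"roll":0.524,"hand":5},{"offset":[-22.6,69.2,0.6],"roll":0.628,"hand":5},{"offset":[-30.4,78.7,0.7],"roll":0.733,"hand":5},{"offset":[-39.1,87.5,0.8],"roll":0.838,"hand":5},{"offset":[-48.7,95.3,0.9],"roll":0.943,"hand":5},{"offset":[-59.1,102,1.0],"roll":1.047,"hand":5},{"offset":[-70.1,107.6,1.2],"roll":1.152,"hand":5},{"offset":[-81.6,112,1.4],"roll":1.257,"hand":5},{"offset":[-93.5,115.2,1.5],"roll":1.361,"hand":5},{"offset":[-105.7,117.2,1.6],"roll":1.466,"hand":5},{"offset":[-105.7,117.2,1.6],"roll":1.466,"hand":5}]'

```text
clock: 10.27
tool_pos: [0.4565, 0.009, 0.2245]
orientation: [-179.9, -0.0, 160.9]
force: [1.4, -2.8, 0.4]
opening: 0.0158
```

```bash
python3 - <<'E'
from h import *
st(); snap('scene','s3'); snap('top','t3')
f=[*ctrl.get_obs()['tool_pos'],-199]
E
```

```text
t 10.27 r 0.1172 az 160.45 yaw 160.93 z 0.2245 F [ 1.4 -2.8  0.4] M [-1.07 -0.2  -0.17] Tz 0.085 open 0.01577560081189982
```

```bash
python3 - <<'E'
from h import *
o=ctrl.get_obs();f=[*o['tool_pos'],-199.07]
print('out',pol(.165,-199.07,.2256,f))
for a in range(-192,-138,7): print(pol(.165,a,.2256,f))
print(pol(.165,-138.5,.2256,f))
E
```

```text
out ([47.8, -0.0, -1.1], -0.0)
([46.5, -20.3, -1.1], -0.1234)
([42.9, -40.1, -1.1], -0.2456)
([36.8, -59.3, -1.1], -0.3677)
([28.4, -77.7, -1.1], -0.4899)
([17.8, -94.8, -1.1], -0.6121)
([5.3, -110.6, -1.1], -0.7343)
([-9.1, -124.7, -1.1], -0.8564)
([-25.1, -136.9, -1.1], -0.9786)
([-36.1, -143.7, -1.1], -1.0571)
```

jog_arm --motion '[{"offset":[10,0,-0.5],"roll":0,"hand":5},{"offset":[25,0,-1],"roll":0,"hand":5},{"offset":[48,0,-1],"roll":0,"hand":5},{"offset":[48,0,-1],"roll":0,"hand":5},{"offset":[46.5,-20.3,-1],"roll":-0.123,"hand":5},{"offset":[42.9,-40.1,-1],"roll":-0.246,"hand":5},{"offset":[36.8,-59.3,-1],"roll":-0.368,"hand":5},{"offset":[28.4,-77.7,-1],"roll":-0.49,"hand":5},{"offset":[17.8,-94.8,-1],"roll":-0.612,"hand":5},{"offset":[5.3,-110.6,-1],"roll":-0.734,"hand":5},{"offset":[-9.1,-124.7,-1],"roll":-0.856,"hand":5},{"offset":[-25.1,-136.9,-1],"roll":-0.979,"hand":5},{"offset":[-36.8,-144.1,-1],"roll":-1.066,"hand":5},{"offset":[-36.8,-144.1,-1],"roll":-1.066,"hand":5},{"offset":[-36.8,-144.1,-1],"roll":-1.066,"hand":5},{"offset":[-36.8,-144.1,-1],"roll":-1.066,"hand":5}]'

```text
clock: 11.7
tool_pos: [0.4429, -0.1401, 0.2253]
orientation: [180.0, -0.0, -138.0]
force: [0.6, -0.6, -2.1]
opening: 0.0156
```

```bash
python3 - <<'E'
from h import *
st(); s=snap('scene','s4')['img'][:,:,::-1]
print(pol(.165,-138,.2256),pol(.118,-138,.2256))
A=cv2.imread('pics/s1.png')[180:222,238:296];B=s[180:222,238:296]
g=lambda b:cv2.resize(cv2.createCLAHE(4,(2,2)).apply(cv2.cvtColor(b,cv2.COLOR_BGR2GRAY)),(780,565),interpolation=cv2.INTER_CUBIC)
cv2.imwrite('pics/c4.png',g(B))
for t in np.arange(-25,-15,2):
    print(t,[ (proj('s1',[[.569+.052*np.cos(a),-.03+.052*np.sin(a),.2221]])[0]-[238,180])*13.45 for a in np.deg2rad([t,t-60,t-120])])
E
```

```text
t 11.7 r 0.1657 az -138.47 yaw -137.99 z 0.2253 F [ 0.6 -0.6 -2.1] M [ 0.15 -0.05  0.02] Tz 0.173 open 0.015611535220283546
([-0.5, -1.5, -0.1], 0.0006) ([-47.5, -1.5, -0.1], 0.0006)
-25 [array([516.16923618, 355.2145908 ]), array([210.24045275, 331.24409517]), array([ 87.17223512, 123.4323743 ])]
-23 [array([525.69290301, 351.71221376]), array([219.05715862, 335.92780526]), array([ 86.20556379, 131.12640541])]
-21 [array([535.02820674, 347.95580975]), array([228.09152014, 340.37955107]), array([ 85.59901001, 138.8561705 ])]
-19 [array([544.16309494, 343.95078847]), array([237.33197727, 344.59300264]), array([ 85.3545385 , 146.61239366])]
-17 [array([553.08584375, 339.70289735]), array([246.76663303, 348.56214939]), array([ 85.47368396, 154.38570315])]
```

View pics/c4.png

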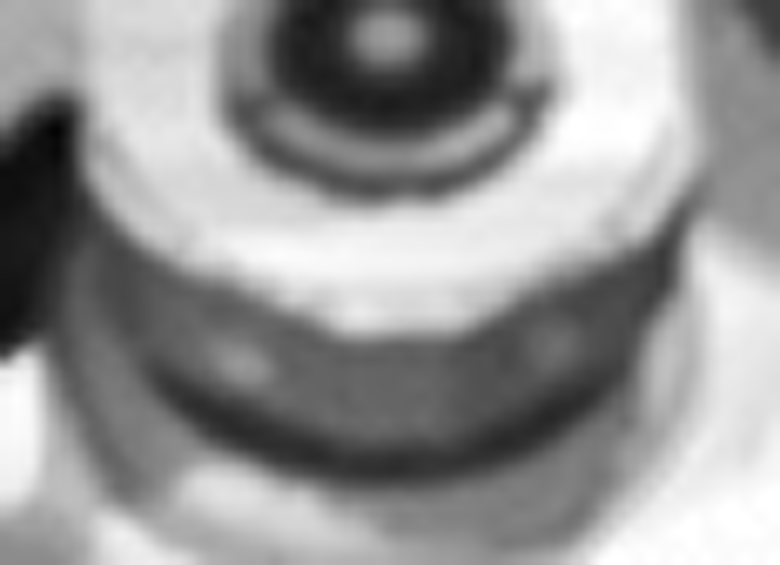

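The ring holes moved in the scene view to (242,362) and (552,345), so the ring has turned about 113° and the next hole is near -137.7°. I'll insert there.

jog_arm --motion '[{"offset":[-15,-1.6,-0.3],"roll":0,"hand":5},{"offset":[-29,-1.6,-0.3],"roll":0,"hand":5},{"offset":[-34,-1.6,-0.3],"roll":0,"hand":5},{"offset":[-39,-1.6,-0.3],"roll":0,"hand":5},{"offset":[-44,-1.6,-0.3],"roll":0,"hand":5},{"offset":[-47,-1.6,-0.3],"roll":0,"hand":5},{"offset":[-47,-1.6,-0.3],"roll":0,"hand":5},{"offset":[-47,-1.6,-0.3],"roll":0,"hand":5}]'

```text
clock: 12.42
tool_pos: [0.4795, -0.1097, 0.2257]
orientation: [180.0, -0.0, -137.9]
force: [-0.2, -0.3, -1.2]
opening: 0.0155
```

```bash
python3 - <<'E'
from h import *
st(); st(); f=[AX[0]+.118*np.cos(np.deg2rad(-138)),AX[1]+.118*np.sin(np.deg2rad(-138)),.2256,-138]
for i in range(1,6): print(pol(.118,-138-4*i,.2256-.0000667*i,f))
E
```

```text
t 12.42 r 0.1182 az -137.73 yaw -137.94 z 0.2257 F [-0.2 -0.3 -1.2] M [ 0.04 -0.14 -0.04] Tz -0.023 open 0.015518289975560663
t 12.42 r 0.1182 az -137.73 yaw -137.94 z 0.2257 F [-0.2 -0.3 -1.2] M [ 0.04 -0.14 -0.04] Tz -0.023 open 0.015518289975560663
([-0.3, 8.2, 0.1], 0.0698)
([-1.1, 16.4, 0.1], 0.1396)
([-2.6, 24.5, 0.2], 0.2094)
([-4.6, 32.5, 0.3], 0.2793)
([-7.1, 40.4, 0.3], 0.3491)
```

jog_arm --motion '[{"offset":[-0.1,4.1,0],"roll":0.035,"hand":5},{"offset":[-0.3,8.2,0.1],"roll":0.07,"hand":5},{"offset":[-0.6,12.3,0.1],"roll":0.105,"hand":5},{"offset":[-1.1,16.4,0.1],"roll":0.14,"hand":5},{"offset":[-1.8,20.5,0.2],"roll":0.175,"hand":5},{"offset":[-2.6,24.5,0.2],"roll":0.209,"hand":5},{"offset":[-3.5,28.5,0.2],"roll":0.244,"hand":5},{"offset":[-4.6,32.5,0.3],"roll":0.279,"hand":5}]'

```text
clock: 13.08
tool_pos: [0.4608, -0.0833, 0.2257]
orientation: [-180.0, -0.0, -154.1]
force: [0.4, -2.1, -1.4]
opening: 0.0156
```

```bash
python3 -c "
from h import *
st()"
```

```text
t 13.08 r 0.1187 az -153.45 yaw -154.09 z 0.2257 F [ 0.4 -2.1 -1.4] M [-1.01 -0.38 -0.28] Tz -0.038 open 0.015569397501088537
```

jog_arm --motion '[{"offset":[0,2,0],"roll":0.017,"hand":5},{"offset":[-0.1,4.1,0],"roll":0.035,"hand":5},{"offset":[-0.2,6.2,0.1],"roll":0.052,"hand":5}]'

```text
clock: 13.33
tool_pos: [0.4583, -0.0773, 0.2255]
orientation: [-180.0, -0.0, -157.0]
force: [-0.3, -2.3, -2.0]
opening: 0.0156
```

```bash
python3 -c "
from h import *
st()"
```

```text
t 13.33 r 0.1184 az -156.56 yaw -157.0 z 0.2255 F [-0.3 -2.3 -2. ] M [-1.12  0.03 -0.19] Tz 0.056 open 0.015599635195881477
```

jog_arm --motion '[{"offset":[0,2,0],"roll":0.017,"hand":5},{"offset":[-0.1,4.1,0],"roll":0.035,"hand":5},{"offset":[-0.2,6.2,0.1],"roll":0.052,"hand":5},{"offset":[-0.3,8.2,0.1],"roll":0.07,"hand":5}]'

```text
clock: 13.67
tool_pos: [0.4557, -0.0691, 0.2254]
orientation: [-180.0, -0.0, -161.0]
force: [0.2, -3.9, -1.5]
opening: 0.0158
```

```bash
python3 -c "
from h import *
st()"
```

```text
t 13.67 r 0.1179 az -160.73 yaw -161.02 z 0.2254 F [ 0.2 -3.9 -1.5] M [-1.07  0.05 -0.15] Tz 0.294 open 0.015768312110994557
```

jog_arm --motion '[{"offset":[0,2,0],"roll":0.017,"hand":5},{"offset":[-0.1,4.1,0],"roll":0.035,"hand":5},{"offset":[-0.2,6.2,0.1],"roll":0.052,"hand":5},{"offset":[-0.3,8.2,0.1],"roll":0.07,"hand":5}]'

```text
clock: 14.0
tool_pos: [0.4533, -0.0612, 0.2252]
orientation: [-180.0, -0.0, -165.0]
force: [-0.6, -3.6, -1.4]
opening: 0.0155
```

```bash
python3 -c "
from h import *
st()"
```

```text
t 14.0 r 0.1179 az -164.75 yaw -165.03 z 0.2252 F [-0.6 -3.6 -1.4] M [-1.05  0.12 -0.16] Tz 0.228 open 0.015461668639074472
```

jog_arm --motion '[{"offset":[0,2,0],"roll":0.017,"hand":5},{"offset":[-0.1,4.1,0],"roll":0.035,"hand":5},{"offset":[-0.2,6.2,0.1],"roll":0.052,"hand":5},{"offset":[-0.3,8.2,0.1],"roll":0.07,"hand":5}]'

```text
clock: 14.33
tool_pos: [0.4514, -0.0532, 0.2251]
orientation: [180.0, -0.0, -169.1]
force: [-1.8, -3.8, -2.1]
opening: 0.0155
```

```bash
python3 -c "
from h import *
st()"
```

```text
t 14.33 r 0.1178 az -168.74 yaw -169.05 z 0.2251 F [-1.8 -3.8 -2.1] M [-1.02  0.19 -0.23] Tz 0.171 open 0.01548096776356056
```

jog_arm --motion '[{"offset":[0,2,0],"roll":0.017,"hand":5},{"offset":[-0.1,4.1,0],"roll":0.035,"hand":5},{"offset":[-0.2,6.2,0.1],"roll":0.052,"hand":5},{"offset":[-0.3,8.2,0.1],"roll":0.07,"hand":5}]'

```text
clock: 14.67
tool_pos: [0.4501, -0.0457, 0.2251]
orientation: [-179.9, -0.0, -173.1]
force: [0.8, -7.4, -1.3]
opening: 0.0161
```

```bash
python3 -c "
from h import *
st()"
```

```text
t 14.67 r 0.1179 az -172.44 yaw -173.08 z 0.2251 F [ 0.8 -7.4 -1.3] M [-2.96 -0.04 -0.51] Tz 0.361 open 0.016050832519431964
```

jog_arm --motion '[{"offset":[0,2,0],"roll":0.017,"hand":5},{"offset":[-0.1,4.1,0],"roll":0.035,"hand":5}]'

```text
clock: 14.83
tool_pos: [0.4496, -0.0422, 0.2252]
orientation: [-179.9, -0.0, -175.1]
force: [1.0, -10.7, -1.4]
opening: 0.0158
```

```bash
python3 -c "
from h import *
st()"
```

```text
t 14.83 r 0.118 az -174.17 yaw -175.11 z 0.2252 F [  1.  -10.7  -1.4] M [-3.92 -0.13 -0.73] Tz 0.531 open 0.01581693563608736
```

jog_arm --motion '[{"offset":[0,2,0],"roll":0.017,"hand":5},{"offset":[-0.1,4.1,0],"roll":0.035,"hand":5}]'

```text
clock: 15.0
tool_pos: [0.4492, -0.0384, 0.2251]
orientation: [-179.9, -0.1, -177.1]
force: [0.1, -11.8, -1.7]
opening: 0.0157
```

```bash
python3 -c "
from h import *
st()"
```

```text
t 15.0 r 0.1181 az -176.03 yaw -177.13 z 0.2251 F [  0.1 -11.8  -1.7] M [-4.1  -0.16 -0.71] Tz 0.674 open 0.015740329298491756
```

Contact is felt (0.15 → about 0.6 N m). I'll go on in small steps towards 0.9.

jog_arm --motion '[{"offset":[0,2,0],"roll":0.017,"hand":5},{"offset":[-0.1,4.1,0],"roll":0.035,"hand":5},{"offset":[-0.2,6.2,0.1],"roll":0.052,"hand":5},{"offset":[-0.3,8.2,0.1],"roll":0.07,"hand":5}]'

```text
clock: 15.33
tool_pos: [0.4488, -0.0304, 0.2249]
orientation: [-179.8, -0.1, 178.8]
force: [-0.8, -12.4, -1.0]
opening: 0.0163
```

```bash
python3 -c "
from h import *
st()"
```

```text
t 15.33 r 0.1182 az -179.9 yaw 178.85 z 0.2249 F [ -0.8 -12.4  -1. ] M [-4.43  0.   -0.83] Tz 0.628 open 0.016281973511609732
```

jog_arm --motion '[{"offset":[0,2,0],"roll":0.017,"hand":5},{"offset":[-0.1,4.1,0],"roll":0.035,"hand":5}]'

```text
clock: 15.5
tool_pos: [0.4488, -0.0264, 0.2248]
orientation: [-179.8, -0.1, 176.8]
force: [-0.3, -11.8, -0.7]
opening: 0.0164
```

```bash
python3 -c "
from h import *
st()"
```

```text
t 15.5 r 0.1183 az 178.16 yaw 176.84 z 0.2248 F [ -0.3 -11.8  -0.7] M [-4.31  0.2  -0.72] Tz 0.67 open 0.016372468379583026
```

jog_arm --motion '[{"offset":[0,2,0],"roll":0.017,"hand":5},{"offset":[-0.1,4.1,0],"roll":0.035,"hand":5}]'

```text
clock: 15.67
tool_pos: [0.449, -0.0224, 0.2248]
orientation: [-179.8, -0.1, 174.8]
force: [-0.4, -12.6, -1.4]
opening: 0.0166
```

```bash
python3 -c "
from h import *
st()
for i in range(4): cams.snapshot('top'); st()"
```

```text
t 15.67 r 0.1183 az 176.22 yaw 174.83 z 0.2248 F [ -0.4 -12.6  -1.4] M [-4.63  0.21 -0.83] Tz 0.655 open 0.01663134574055526
t 15.72 r 0.1183 az 176.12 yaw 174.75 z 0.2247 F [ -1.1 -12.1  -0.8] M [-4.5   0.31 -0.85] Tz 0.585 open 0.016661733939642046
t 15.77 r 0.1183 az 176.18 yaw 174.84 z 0.2248 F [ -1.3 -12.5  -1.1] M [-4.53  0.24 -0.79] Tz 0.688 open 0.0164572438108839
t 15.82 r 0.1183 az 176.23 yaw 174.87 z 0.2247 F [ -1.1 -12.4  -1.5] M [-4.53  0.27 -0.83] Tz 0.637 open 0.016388194947144625
t 15.87 r 0.1183 az 176.23 yaw 174.88 z 0.2248 F [ -1.3 -12.4  -1.2] M [-4.5   0.26 -0.85] Tz 0.627 open 0.016434822999687095
```

```bash
python3 - <<'E'
from h import *
s=snap('scene','s5')['img'][:,:,::-1]
B=s[180:222,238:296]
cv2.imwrite('pics/c5.png',cv2.resize(cv2.createCLAHE(4,(2,2)).apply(cv2.cvtColor(B,cv2.COLOR_BGR2GRAY)),(780,565),interpolation=cv2.INTER_CUBIC))
for t in np.arange(-70,-50,2):
    print(t,[ ((proj('s1',[[.569+.052*np.cos(a),-.03+.052*np.sin(a),.2215]])[0]-[238,180])*13.45).round() for a in np.deg2rad([t,t+60])])
E
```

```text
-70 [array([281., 363.]), array([582., 325.])]
-68 [array([291., 366.]), array([590., 320.])]
-66 [array([302., 368.]), array([598., 315.])]
-64 [array([312., 370.]), array([605., 309.])]
-62 [array([322., 372.]), array([612., 303.])]
-60 [array([333., 374.]), array([619., 297.])]
-58 [array([344., 375.]), array([625., 291.])]
-56 [array([354., 377.]), array([631., 284.])]
-54 [array([365., 377.]), array([637., 278.])]
-52 [array([376., 378.]), array([642., 271.])]
```

View pics/c5.png

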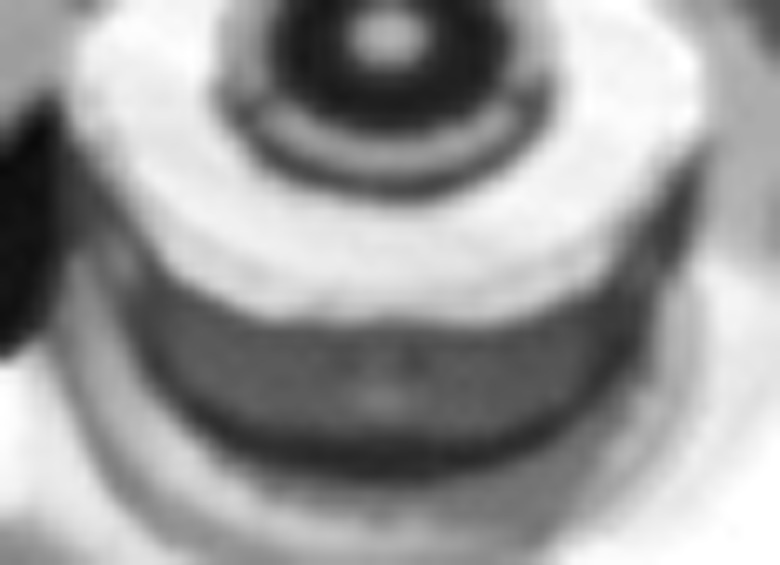

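The ring hole now faces the camera at crop (385,380), so the ring hole is at about -171° while the tool is at -184°. The bar is yielding in the jaws under load, and the ring is only just past contact. I'll keep going and watch torque and opening.

jog_arm --motion '[{"offset":[0,2,0],"roll":0.017,"hand":5},{"offset":[-0.1,4.1,0],"roll":0.035,"hand":5},{"offset":[-0.2,6.2,0.1],"roll":0.052,"hand":5},{"offset":[-0.3,8.2,0.1],"roll":0.07,"hand":5}]'

```text
clock: 16.25
tool_pos: [0.4498, -0.0144, 0.2246]
orientation: [-179.8, -0.1, 170.8]
force: [-2.0, -12.3, -1.3]
opening: 0.0171
```

```bash
python3 -c "
from h import *
st()
for i in range(2): cams.snapshot('top'); st()
s=snap('wrist','w6')['img'][:,:,::-1]
cv2.imwrite('pics/w6b.png',cv2.resize(s[150:384,100:412],(800,600),interpolation=cv2.INTER_CUBIC))"
```

```text
t 16.25 r 0.1183 az 172.34 yaw 170.81 z 0.2246 F [ -2.  -12.3  -1.3] M [-4.53  0.38 -0.86] Tz 0.613 open 0.0170641896560915
t 16.3 r 0.1183 az 172.23 yaw 170.73 z 0.2246 F [ -1.8 -11.6  -1.3] M [-4.51  0.47 -0.85] Tz 0.537 open 0.01674982594729621
t 16.35 r 0.1183 az 172.28 yaw 170.83 z 0.2245 F [ -1.9 -12.5  -0.7] M [-4.64  0.42 -0.87] Tz 0.622 open 0.016670478021530002
```

View pics/w6b.png

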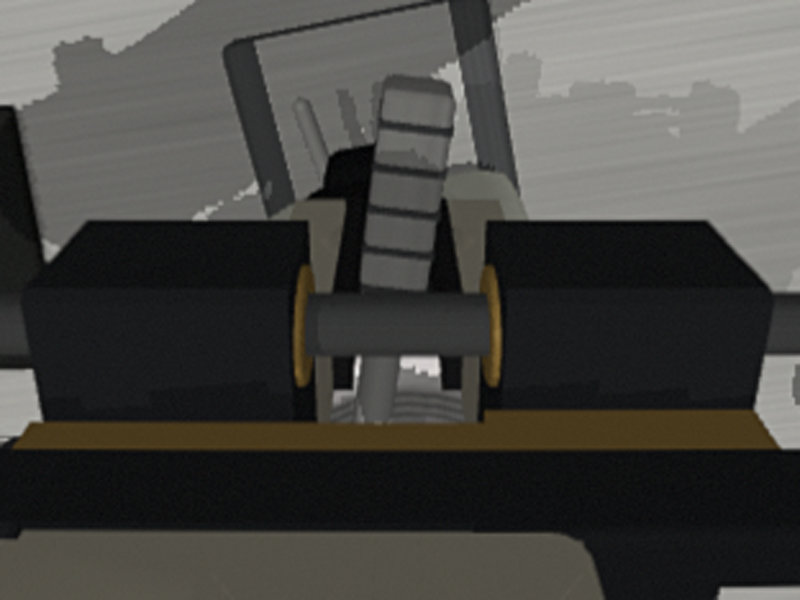

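The wrist view shows the bar swung about 8-10° in the jaws (grip end (420,85), rod (380,390)). My grip is too far from the hole and slips at about 0.85 N m of grip moment. I'll unload, draw out, re-grip nearer the rod on the mat and insert deeper.

```bash
python3 - <<'E'
from h import *
st(); o=ctrl.get_obs(); zb=o['tool_pos'][2]-.0035
n=lambda u,v:(100+u*.39,150+v*.39)
a=onz('w6',*n(419,82),zb+.008); b=onz('w6',*n(396,282),zb+.008); c=onz('w6',*n(380,385),zb+.005)
for p,q in((a,b),(a,c)): d=q-p; print(p,q,np.rad2deg(np.arctan2(d[1],d[0])))
M=R.from_euler('xyz',o['orientation'],degrees=True).as_matrix()
for p in (a,b,c): print(M.T@(p-o['tool_pos'])*1000)
E
```

```text
t 16.4 r 0.1183 az 172.31 yaw 170.86 z 0.2246 F [ -1.6 -12.4  -1.5] M [-4.6   0.39 -0.89] Tz 0.595 open 0.01726502790487435
[ 0.40772932 -0.00284948  0.22905048] [ 0.4537666  -0.01511421  0.22905048] -14.917614603655654
[ 0.40772932 -0.00284948  0.22905048] [ 0.4834208  -0.02389305  0.22605048] -15.53686805082781
[43.35806129  4.67482524 -4.4211375 ]
[-4.04303941 -0.11923014 -4.50857146]
[-34.72200251  -4.06367673  -1.56201805]
```

jog_arm --motion '[{"offset":[0,-5,0],"roll":-0.07,"hand":5},{"offset":[0,-9.5,0],"roll":-0.14,"hand":5},{"offset":[0,-14,0],"roll":-0.2,"hand":5},{"offset":[0,-14,0],"roll":-0.2,"hand":5}]'

```text
clock: 16.73
tool_pos: [0.4481, -0.0285, 0.2249]
orientation: [-179.8, -0.1, -177.5]
force: [-0.1, -10.8, -2.3]
opening: 0.0169
```

```bash
python3 -c "
from h import *
st()"
```

```text
t 16.73 r 0.1189 az 179.17 yaw -177.46 z 0.2249 F [ -0.1 -10.8  -2.3] M [-4.3  -0.1  -0.79] Tz 0.491 open 0.016883240016213396
```

jog_arm --motion '[{"offset":[10,0,0],"roll":0,"hand":5},{"offset":[25,1,0],"roll":0,"hand":5},{"offset":[50,5,-1],"roll":0,"hand":5},{"offset":[55,5,-30],"roll":0,"hand":5},{"offset":[55,5,-60],"roll":0,"hand":5},{"offset":[55,5,-60],"roll":0,"hand":5},{"offset":[55,5,-60],"roll":0,"hand":5}]'

```text
clock: 17.32
tool_pos: [0.3948, -0.0227, 0.2865]
orientation: [179.9, 0.3, -177.5]
force: [-0.8, -0.1, -2.7]
opening: 0.0157
```

```bash
python3 - <<'E'
from h import *
st();s=snap('scene','s7')
o=ctrl.get_obs(); y=o['orientation'][2]; y=y-360 if y>0 else y
print(o['tool_pos'],y,o['joint_pos'])
B=s['img'][:,:,::-1][180:222,238:296]
cv2.imwrite('pics/c7.png',cv2.resize(cv2.createCLAHE(4,(2,2)).apply(cv2.cvtColor(B,cv2.COLOR_BGR2GRAY)),(780,565),interpolation=cv2.INTER_CUBIC))
# place: bar origin on mat (.515,-.318), bar dir +3.4+? choose tool yaw -186
f=[*o['tool_pos'],y]
ty=-183.; bd=np.deg2rad(ty+180-6.2); u=np.array([np.cos(bd),np.sin(bd)])
p=np.array([.505,-.318])+.0134*u
print('place',p,off(p[0],p[1],.30,ty,f),off(p[0],p[1],.06,ty,f))
E
```

```text
t 17.32 r 0.1724 az 177.52 yaw -177.54 z 0.2865 F [-0.8 -0.1 -2.7] M [ 0.1  -0.05 -0.04] Tz -0.015 open 0.01570550440733881
[ 0.3939532  -0.02301024  0.28510908] -177.5583348709047 [ 2.56828738e+01 -9.34460584e+00 -2.69339228e+01 -5.36987619e-02
 -7.22744360e+01 -1.13224828e+02]
place [ 0.51822763 -0.32014241] ([-111.5, -302.2, -14.9], 0.095) ([-111.5, -302.2, 225.1], 0.095)
```

jog_arm --motion '[{"offset":[-20,-120,0],"roll":0,"hand":5},{"offset":[-60,-190,0],"roll":0,"hand":5},{"offset":[-123,-302,0],"roll":0.043,"hand":5},{"offset":[-123,-302,0],"roll":0.043,"hand":5},{"offset":[-123,-302,0],"roll":0.043,"hand":5},{"offset":[-123,-302,0],"roll":0.043,"hand":5},{"offset":[-123,-302,0],"roll":0.043,"hand":5},{"offset":[-123,-302,0],"roll":0.043,"hand":5},{"offset":[-123,-302,200],"roll":0.043,"hand":5},{"offset":[-123,-302,200],"roll":0.043,"hand":5},{"offset":[-123,-302,200],"roll":0.043,"hand":5},{"offset":[-123,-302,200],"roll":0.043,"hand":5},{"offset":[-123,-302,200],"roll":0.043,"hand":5},{"offset":[-123,-302,230],"roll":0.043,"hand":5},{"offset":[-123,-302,243],"roll":0.043,"hand":5},{"offset":[-123,-302,243],"roll":0.043,"hand":5},{"offset":[-123,-302,243],"roll":0.043,"hand":5}]'

```text
clock: 18.78
tool_pos: [0.5286, -0.32, 0.0401]
orientation: [180.0, -0.2, 180.0]
force: [0.3, -1.6, -1.4]
opening: 0.0157
```

```bash
python3 -c "
from h import *
st(); o=ctrl.get_obs(); print(o['tool_pos'])"
```

```text
t 18.78 r 0.2923 az -97.55 yaw 179.98 z 0.0401 F [ 0.3 -1.6 -1.4] M [-0.   -0.24  0.01] Tz 0.163 open 0.01567907580117047
[ 0.52858024 -0.31997741  0.0400953 ]
```

View pics/c7.png

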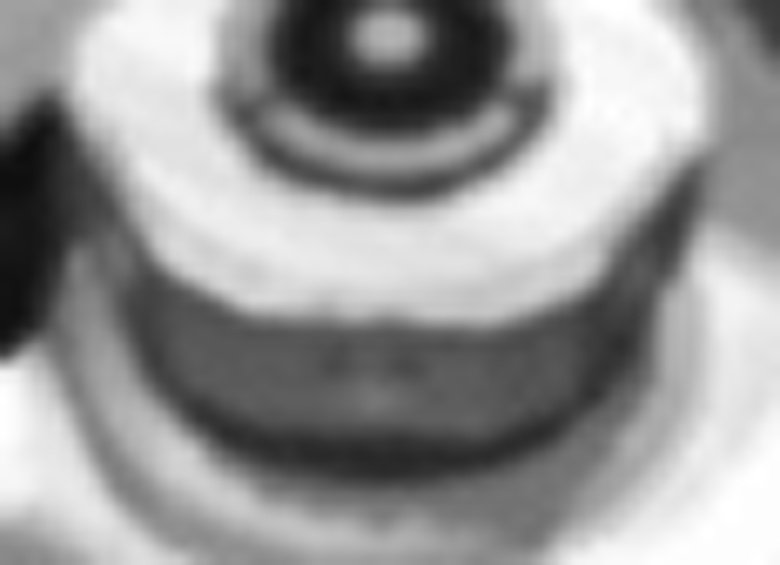

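jog_arm --motion '[{"offset":[0,0,10],"roll":0,"hand":5},{"offset":[0,0,18],"roll":0,"hand":5},{"offset":[0,0,18],"roll":0,"hand":5},{"offset":[0,0,18],"roll":0,"hand":40},{"offset":[0,0,18],"roll":0,"hand":40},{"offset":[0,0,18],"roll":0,"hand":40},{"offset":[-7,0,18.5],"roll":0,"hand":40},{"offset":[-7,0,18.5],"roll":0,"hand":40},{"offset":[-7,0,18.5],"roll":0,"hand":40}]'

```text
clock: 19.53
tool_pos: [0.5372, -0.3203, 0.0237]
orientation: [-180.0, 0.0, -180.0]
force: [-0.3, -0.5, 0.4]
opening: 0.0396
```

```bash
python3 - <<'E'
from h import *
st(); s=snap('wrist','w8')['img'][:,:,::-1]; o=ctrl.get_obs(); print(o['tool_pos'])
g=cv2.resize(s[100:350,100:412],(800,600),interpolation=cv2.INTER_CUBIC); cv2.imwrite('pics/w8b.png',g)
# bright bar mask on black mat: grip-end row profile near centre column
hsv=cv2.cvtColor(s,cv2.COLOR_BGR2GRAY); print(hsv[100:330:6,250:260].mean(1).round().astype(int))
M=R.from_euler('xyz',[180,0,o['orientation'][2]],degrees=True).as_matrix()
for x in (35,43,50,57,63): print(x,proj('w8',o['tool_pos']+M@np.array([x/1000,0,-.0045]))[0])
E
```

```text
t 19.53 r 0.2917 az -95.87 yaw -180.0 z 0.0237 F [-0.3 -0.5  0.4] M [ 0.13 -0.12 -0.03] Tz -0.109 open 0.03960773613487792
[ 0.53675993 -0.32025783  0.02349257]
[ 34  34  34  34  34  33  33  34  34  39  39 118 239 243 111 243 228 134
 222 170 171 137 106 222 206 130 138 140  81 126 138 129 132 131 132 131
  94  96  30]
35 [254.9055335  196.12224434]
43 [254.92611653 181.92311033]
50 [254.94466066 169.11317604]
57 [254.96372171 155.9289564 ]
63 [254.98048506 144.31953404]
```

jog_arm --motion '[{"offset":[1.5,0,2],"roll":0,"hand":40},{"offset":[1.5,0,2],"roll":0,"hand":40},{"offset":[1.5,0,2],"roll":0,"hand":5},{"offset":[1.5,0,2],"roll":0,"hand":5},{"offset":[1.5,0,2],"roll":0,"hand":5},{"offset":[1.5,0,2],"roll":0,"hand":5},{"offset":[1.5,0,2],"roll":0,"hand":5},{"offset":[1.5,0,2],"roll":0,"hand":5},{"offset":[1.5,0,2],"roll":0,"hand":5},{"offset":[1.5,0,2],"roll":0,"hand":5}]'

```text
clock: 20.42
tool_pos: [0.5349, -0.3203, 0.0214]
orientation: [-180.0, -0.0, 180.0]
force: [-1.1, -0.6, 1.3]
opening: 0.0159
```

```bash
python3 - <<'E'
from h import *
st(); s=snap('wrist','w9')['img'][:,:,::-1]; o=ctrl.get_obs(); print(o['tool_pos'])
print(cv2.cvtColor(s,cv2.COLOR_BGR2GRAY)[150:190:2,250:260].mean(1).round().astype(int))
M=R.from_euler('xyz',[180,0,o['orientation'][2]],degrees=True).as_matrix()
for x in (47,50,53): print(x,proj('w9',o['tool_pos']+M@np.array([x/1000,0,-.0045]))[0])
f=[*o['tool_pos'],-180]
print(off(f[0],f[1],.28,-180,f)); 
for r,z in((.160,.28),(.160,.2251)): print(pol(r,-112.3,z,f))
E
```

```text
t 20.42 r 0.2918 az -96.32 yaw 179.99 z 0.0214 F [-1.1 -0.6  1.3] M [-0.14 -0.06 -0.05] Tz -0.35 open 0.015900224500170278
[ 0.53491089 -0.32029387  0.02138987]
[ 33  39  39  39  39  38  38  40  38  52 115 121 154 231 243 243 243 244
 243 117]
47 [254.75669514 175.47960451]
50 [254.76278269 169.94877169]
53 [254.76894293 164.34943112]
([0.0, 0.0, -258.6], -0.0)
([28.6, 142.1, -258.6], -1.1816)
([28.6, 142.1, -203.7], -1.1816)
```

jog_arm --motion '[{"offset":[0,0,-100],"roll":0,"hand":5},{"offset":[0,0,-100],"roll":0,"hand":5},{"offset":[0,0,-250],"roll":-0.1,"hand":5},{"offset":[0,0,-250],"roll":-0.2,"hand":5},{"offset":[0,0,-250],"roll":-0.3,"hand":5},{"offset":[0,0,-258],"roll":-0.4,"hand":5},{"offset":[0,0,-258],"roll":-0.5,"hand":5},{"offset":[28,142,-258],"roll":-0.6,"hand":5},{"offset":[28,142,-258],"roll":-0.7,"hand":5},{"offset":[28,142,-258],"roll":-0.8,"hand":5},{"offset":[28,142,-258],"roll":-0.9,"hand":5},{"offset":[28,142,-258],"roll":-1.0,"hand":5},{"offset":[28,142,-258],"roll":-1.1,"hand":5},{"offset":[28,142,-258],"roll":-1.18,"hand":5},{"offset":[28,142,-230],"roll":-1.18,"hand":5},{"offset":[28,142,-206],"roll":-1.18,"hand":5},{"offset":[28,142,-204],"roll":-1.18,"hand":5},{"offset":[28,142,-204],"roll":-1.18,"hand":5},{"offset":[28,142,-204],"roll":-1.18,"hand":5},{"offset":[28,142,-204],"roll":-1.18,"hand":5}]'

```text
clock: 22.13
tool_pos: [0.5078, -0.1784, 0.2269]
orientation: [-179.9, 0.0, -112.4]
force: [0.9, -0.8, -0.6]
opening: 0.0156
```

```bash
python3 - <<'E'
from h import *
st(); print(pol(.160,-112.3,.225),pol(.110,-112.3,.225))
E
```

```text
t 22.13 r 0.1596 az -111.77 yaw -112.39 z 0.2269 F [ 0.9 -0.8 -0.6] M [ 0.1  -0.07  0.04] Tz 0.22 open 0.015553197722124103
([0.4, 1.5, 1.9], -0.0017) ([-49.6, 1.6, 1.9], -0.0017)
```

jog_arm --motion '[{"offset":[-10,1.5,1.9],"roll":0,"hand":5},{"offset":[-25,1.5,1.9],"roll":0,"hand":5},{"offset":[-31,1.5,1.9],"roll":0,"hand":5},{"offset":[-34,1.5,1.9],"roll":0,"hand":5},{"offset":[-38,1.5,1.9],"roll":0,"hand":5},{"offset":[-42,1.5,1.9],"roll":0,"hand":5},{"offset":[-42,1.5,1.9],"roll":0,"hand":5}]'

```text
clock: 22.72
tool_pos: [0.5219, -0.1384, 0.2236]
orientation: [-180.0, 0.0, -112.4]
force: [-0.9, 0.7, -1.0]
opening: 0.0155
```

```bash
python3 - <<'E'
from h import *
st(); print(pol(.110,-112.3,.225))
E
```

```text
t 22.72 r 0.1172 az -112.65 yaw -112.38 z 0.2236 F [-0.9  0.7 -1. ] M [ 0.31 -0.06  0.04] Tz -0.097 open 0.015548254388785295
([-7.2, -0.7, -1.4], -0.0014)
```

jog_arm --motion '[{"offset":[-3,0,0],"roll":0,"hand":5},{"offset":[-5,0,0],"roll":0,"hand":5},{"offset":[-7,0,0],"roll":0,"hand":5},{"offset":[-7,0,0],"roll":0,"hand":5},{"offset":[-7,0,0],"roll":0,"hand":5}]'

```text
clock: 23.13
tool_pos: [0.5243, -0.1323, 0.2235]
orientation: [-180.0, 0.0, -112.4]
force: [-0.2, 0.9, -1.0]
opening: 0.0157
```

```bash
python3 - <<'E'
from h import *
st(); print(pol(.110,-112.3,.225))
E
```

```text
t 23.13 r 0.1106 az -112.7 yaw -112.4 z 0.2235 F [-0.2  0.9 -1. ] M [0.49 0.1  0.08] Tz 0.013 open 0.015715851154353446
([-0.6, -0.8, -1.5], -0.0017)
```

jog_arm --motion '[{"offset":[-1.5,0,-1],"roll":0,"hand":5},{"offset":[-1.5,1.9,-1],"roll":0.017,"hand":5},{"offset":[-1.6,3.8,-1],"roll":0.035,"hand":5},{"offset":[-1.7,5.7,-1],"roll":0.052,"hand":5},{"offset":[-1.8,7.6,-0.9],"roll":0.07,"hand":5}]'

```text
clock: 23.55
tool_pos: [0.5183, -0.128, 0.2246]
orientation: [-179.9, 0.0, -116.5]
force: [3.8, -1.8, -2.3]
opening: 0.0157
```

```bash
python3 -c "
from h import *
st()"
```

```text
t 23.55 r 0.1092 az -116.5 yaw -116.53 z 0.2246 F [ 3.8 -1.8 -2.3] M [-0.94 -1.22 -0.24] Tz 0.226 open 0.01574383343482905
```

jog_arm --motion '[{"offset":[0,1.9,0],"roll":0.017,"hand":5},{"offset":[-0.1,3.8,0],"roll":0.035,"hand":5},{"offset":[-0.2,5.7,0.1],"roll":0.052,"hand":5}]'

```text
clock: 23.8
tool_pos: [0.5144, -0.1259, 0.2251]
orientation: [-179.8, 0.0, -119.5]
force: [6.9, -7.9, -2.8]
opening: 0.0155
```

```bash
python3 -c "
from h import *
st()"
```

```text
t 23.8 r 0.1093 az -118.81 yaw -119.52 z 0.2251 F [ 6.9 -7.9 -2.8] M [-2.92 -2.64 -0.55] Tz 0.519 open 0.015487547365919077
```

jog_arm --motion '[{"offset":[0,1.9,0],"roll":0.017,"hand":5},{"offset":[-0.1,3.8,0],"roll":0.035,"hand":5}]'

```text
clock: 23.97
tool_pos: [0.5117, -0.1244, 0.2254]
orientation: [-179.7, 0.0, -121.5]
force: [7.9, -10.2, -3.6]
opening: 0.0157
```

```bash
python3 -c "
from h import *
st()"
```

```text
t 23.97 r 0.1093 az -120.43 yaw -121.53 z 0.2254 F [  7.9 -10.2  -3.6] M [-3.61 -3.19 -0.72] Tz 0.589 open 0.015680660289246473
```

jog_arm --motion '[{"offset":[0,1.9,0],"roll":0.017,"hand":5},{"offset":[-0.1,3.8,0],"roll":0.035,"hand":5}]'

```text
clock: 24.13
tool_pos: [0.5086, -0.1227, 0.2256]
orientation: [-179.7, 0.0, -123.5]
force: [8.1, -12.1, -1.9]
opening: 0.0163
```

```bash
python3 -c "
from h import *
st()
for i in range(2): cams.snapshot('top'); st()"
```

```text
t 24.13 r 0.1093 az -122.26 yaw -123.55 z 0.2256 F [  8.1 -12.1  -1.9] M [-4.28 -2.95 -0.72] Tz 0.736 open 0.016346483245789807
t 24.18 r 0.1094 az -122.41 yaw -123.63 z 0.2256 F [ 7.7 -9.5 -4. ] M [-3.87 -3.16 -0.77] Tz 0.495 open 0.016038079022547228
t 24.23 r 0.1094 az -122.32 yaw -123.54 z 0.2257 F [  8.2 -10.1  -3. ] M [-4.04 -3.09 -0.8 ] Tz 0.554 open 0.01674642332204065
```

```bash
cat >> h.py <<'E'
def avg(n=5):
    v=[]
    for i in range(n):
        cams.snapshot('top'); o=ctrl.get_obs(); d=o['tool_pos'][:2]-AX; F=o['force']
        h=d/np.hypot(*d); ft=-h[1]*F[0]+h[0]*F[1]; fr=h@F[:2]
        v.append([ft,fr,o['moment'][2],np.hypot(*d)*ft+o['moment'][2],.052*ft,o['opening']*1000])
    print('avg Ft Fr Mz T .052Ft open',np.mean(v,0).round(3),'sdT',np.std(v,0)[3].round(3)); st()
E

```

jog_arm --motion '[{"offset":[0.3,1.9,0.3],"roll":0.017,"hand":5},{"offset":[0.5,3.8,0.5],"roll":0.035,"hand":5},{"offset":[0.8,5.7,0.5],"roll":0.052,"hand":5},{"offset":[0.7,7.6,0.5],"roll":0.07,"hand":5}]'

```text
clock: 24.57
tool_pos: [0.5025, -0.1189, 0.2254]
orientation: [-179.6, 0.1, -127.6]
force: [10.4, -9.7, -1.8]
opening: 0.0164
```

```bash
python3 -c "
from h import *
avg()"
```

```text
avg Ft Fr Mz T .052Ft open [13.342  2.383 -0.81   0.652  0.694 16.36 ] sdT 0.048
t 24.82 r 0.1096 az -126.02 yaw -127.51 z 0.2254 F [  9.  -10.   -2.9] M [-3.64 -3.69 -0.79] Tz 0.654 open 0.016211612350390207
```

```bash
cat >> h.py <<'E'
from scipy.ndimage import map_coordinates
def ringang(f,turn,cx=None):
    """hex-outline fit of the lit top face against the dark side, scene camera; returns hole angle mod 60"""
    im=cv2.GaussianBlur(cv2.cvtColor(cv2.imread(f'pics/{f}.png'),cv2.COLOR_BGR2GRAY).astype(float),(0,0),.6)
    z=.240-turn/360*.006; az=np.deg2rad(np.arange(-112,12,1.0)); best=[]
    for dx in np.arange(-.003,.0031,.001):
      for dy in np.arange(-.003,.0031,.001):
        for t in np.arange(0,60,1.0):
          d=(np.rad2deg(az)-t+30)%60-30; r=np.minimum(.052/np.cos(np.deg2rad(d)),.0555)
          def S(e): 
            P=np.c_[.5685+dx+(r+e)*np.cos(az),-.030+dy+(r+e)*np.sin(az),np.full_like(az,z)]
            return map_coordinates(im,proj(f,P)[:,::-1].T,order=1)
          best.append((np.mean(S(-.002)-S(.002)),t,dx,dy))
    best.sort(reverse=True); return best
E
python3 - <<'E'
from h import *
snap('scene','s8')
for f,t in (('s1',0),('s4',113),('s7',147),('s8',152)):
    b=ringang(f,t); print(f,[np.round(x,4).tolist() for x in b[:4]], 'wmean', )
E
```

```text
s1 [[31.3037, 37.0, -0.002, 0.0], [31.2748, 36.0, -0.002, 0.0], [31.2591, 38.0, -0.002, 0.0], [31.158, 35.0, -0.002, 0.0]] wmean
s4 [[34.7166, 42.0, -0.002, 0.0], [34.6913, 41.0, -0.002, 0.0], [34.6726, 43.0, -0.002, 0.0], [34.57, 40.0, -0.002, 0.0]] wmean
s7 [[35.0711, 7.0, -0.001, 0.0], [35.0355, 6.0, -0.001, 0.0], [35.0273, 8.0, -0.001, 0.0], [34.9408, 5.0, -0.001, 0.001]] wmean
s8 [[30.1332, 5.0, -0.001, 0.001], [30.1157, 4.0, -0.001, 0.001], [30.0394, 6.0, -0.001, 0.001], [29.995, 3.0, -0.001, 0.001]] wmean
```

The outline fit tracks the ring angle well: the hole angle (mod 60°) is 36.7, 42, 7 and now 4.8, so contact was near 10. The target is about -5. I'll continue with the bar levering in the hole.

jog_arm --motion '[{"offset":[0,1.9,0],"roll":0.025,"hand":5},{"offset":[-0.1,3.8,0],"roll":0.05,"hand":5},{"offset":[-0.2,5.7,0],"roll":0.075,"hand":5},{"offset":[-0.4,7.6,0],"roll":0.1,"hand":5}]'

```text
clock: 25.2
tool_pos: [0.4965, -0.114, 0.2253]
orientation: [-179.7, 0.1, -133.3]
force: [8.9, -10.5, -2.4]
opening: 0.0162
```

```bash
python3 -c "
from h import *
avg(4); snap('scene','s9'); print(np.round(ringang('s9',154)[:3],3))"
```

```text
avg Ft Fr Mz T .052Ft open [12.981  1.557 -0.757  0.665  0.675 16.378] sdT 0.052
t 25.4 r 0.1095 az -130.17 yaw -133.23 z 0.2253 F [  8.5 -10.1  -2.8] M [-3.59 -3.31 -0.8 ] Tz 0.63 open 0.01620409716644648
[[ 3.0335e+01  2.0000e+00 -1.0000e-03  1.0000e-03]
 [ 3.0302e+01  4.0000e+00 -1.0000e-03  0.0000e+00]
 [ 3.0289e+01  3.0000e+00 -1.0000e-03  1.0000e-03]]
```

jog_arm --motion '[{"offset":[0,1.9,0],"roll":0.025,"hand":5},{"offset":[-0.1,3.8,0],"roll":0.05,"hand":5},{"offset":[-0.2,5.7,0],"roll":0.075,"hand":5},{"offset":[-0.4,7.6,0],"roll":0.1,"hand":5}]'

```text
clock: 25.78
tool_pos: [0.4907, -0.1086, 0.2251]
orientation: [-179.7, 0.1, -139.0]
force: [8.2, -10.5, -2.9]
opening: 0.0164
```

```bash
python3 -c "
from h import *
avg(4); snap('scene','s10'); print(np.round(ringang('s10',156)[:3],3))"
```

```text
avg Ft Fr Mz T .052Ft open [12.346  1.791 -0.579  0.772  0.642 16.22 ] sdT 0.067
t 25.98 r 0.1094 az -134.33 yaw -138.95 z 0.225 F [ 7.4 -9.2 -3. ] M [-3.69 -2.85 -0.56] Tz 0.725 open 0.016352132477427606
[[ 3.3495e+01  2.0000e+00 -2.0000e-03  0.0000e+00]
 [ 3.3495e+01  1.0000e+00 -2.0000e-03  0.0000e+00]
 [ 3.3485e+01  0.0000e+00 -1.0000e-03  0.0000e+00]]
```

jog_arm --motion '[{"offset":[0,1.9,0],"roll":0.02,"hand":5},{"offset":[-0.1,3.8,0],"roll":0.04,"hand":5},{"offset":[-0.2,5.7,0],"roll":0.06,"hand":5},{"offset":[-0.4,7.6,0],"roll":0.08,"hand":5}]'

```text
clock: 26.37
tool_pos: [0.4854, -0.1028, 0.2249]
orientation: [-179.7, 0.1, -143.6]
force: [6.8, -11.9, -3.5]
opening: 0.016
```

```bash
python3 -c "
from h import *
avg(4); snap('scene','s11'); print(np.round(ringang('s11',159)[:3],3))"
```

```text
avg Ft Fr Mz T .052Ft open [12.366  3.059 -0.537  0.815  0.643 16.161] sdT 0.051
t 26.57 r 0.1093 az -138.39 yaw -143.54 z 0.2249 F [  6.1 -11.   -1.8] M [-4.23 -2.41 -0.54] Tz 0.801 open 0.016016501805863625
[[ 3.4105e+01  5.6000e+01 -1.0000e-03  0.0000e+00]
 [ 3.4066e+01  5.8000e+01 -2.0000e-03  0.0000e+00]
 [ 3.4060e+01  5.5000e+01 -1.0000e-03  0.0000e+00]]
```

jog_arm --motion '[{"offset":[0,1.9,0],"roll":0.018,"hand":5},{"offset":[-0.1,3.8,0],"roll":0.037,"hand":5},{"offset":[-0.1,3.8,0],"roll":0.037,"hand":5}]'

```text
clock: 26.87
tool_pos: [0.4828, -0.0998, 0.2249]
orientation: [-179.8, 0.0, -145.7]
force: [5.5, -12.8, -1.9]
opening: 0.0161
```

```bash
python3 -c "
from h import *
avg(6); snap('scene','s12'); print(np.round(ringang('s12',160)[:5],3)); o=ctrl.get_obs(); print(o['tool_pos'])"
```

```text
avg Ft Fr Mz T .052Ft open [12.786  3.785 -0.563  0.834  0.665 16.187] sdT 0.031
t 27.17 r 0.1093 az -140.37 yaw -145.67 z 0.2248 F [  5.5 -12.4  -2.2] M [-4.51 -2.16 -0.55] Tz 0.884 open 0.015909604476721403
[[ 3.4884e+01  5.4000e+01 -1.0000e-03  0.0000e+00]
 [ 3.4847e+01  5.5000e+01 -1.0000e-03  0.0000e+00]
 [ 3.4830e+01  5.3000e+01 -1.0000e-03  0.0000e+00]
 [ 3.4825e+01  5.5000e+01 -2.0000e-03  0.0000e+00]
 [ 3.4820e+01  5.6000e+01 -2.0000e-03  0.0000e+00]]
[ 0.48282507 -0.09991373  0.22480631]
```

Torque reads about 0.85 N m and the ring angle is about 15° (0.27 rad) past contact, so it is snug. Next I'll unload and draw out.

jog_arm --motion '[{"offset":[0,-4,0],"roll":-0.07,"hand":5},{"offset":[0,-8,0],"roll":-0.14,"hand":5},{"offset":[0,-12,0],"roll":-0.2,"hand":5},{"offset":[0,-12,0],"roll":-0.2,"hand":5},{"offset":[10,-14,0],"roll":-0.2,"hand":5},{"offset":[25,-17,0],"roll":-0.2,"hand":5},{"offset":[50,-21,0],"roll":-0.2,"hand":5},{"offset":[60,-22,-30],"roll":-0.2,"hand":5},{"offset":[60,-22,-60],"roll":-0.2,"hand":5},{"offset":[60,-22,-60],"roll":-0.2,"hand":5},{"offset":[60,-22,-60],"roll":-0.2,"hand":5}]'

```text
clock: 28.13
tool_pos: [0.4451, -0.15, 0.2853]
orientation: [-179.9, 0.2, -134.2]
force: [-0.4, 1.1, -3.5]
opening: 0.0158
```

```bash
python3 - <<'E'
from h import *
st(); snap('scene','s13'); print(np.round(ringang('s13',162)[:4],3))
o=ctrl.get_obs(); y=o['orientation'][2]; f=[*o['tool_pos'],y]; print(f)
print(off(.537,-.318,f[2],-180,f),off(.537,-.318,.0225,-180,f))
E
```

```text
t 28.13 r 0.171 az -135.5 yaw -134.18 z 0.2853 F [-0.4  1.1 -3.5] M [ 0.08 -0.03  0.02] Tz -0.156 open 0.015824985833686876
[[ 3.3618e+01  5.5000e+01 -2.0000e-03  0.0000e+00]
 [ 3.3603e+01  5.6000e+01 -2.0000e-03  0.0000e+00]
 [ 3.3587e+01  5.4000e+01 -1.0000e-03  0.0000e+00]
 [ 3.3584e+01  5.4000e+01 -1.0000e-03  1.0000e-03]]
[np.float64(0.44434191149093183), np.float64(-0.14981661762743118), np.float64(0.2838698108770833), np.float64(-134.16871132644988)]
([56.1, -183.6, -0.0], 0.7999) ([56.1, -183.6, 261.4], 0.7999)
```

Ring stayed at -5°. I'll lay the bar back on the mat.

jog_arm --motion '[{"offset":[56,-184,0],"roll":0.12,"hand":5},{"offset":[56,-184,0],"roll":0.24,"hand":5},{"offset":[56,-184,0],"roll":0.36,"hand":5},{"offset":[56,-184,0],"roll":0.48,"hand":5},{"offset":[56,-184,0],"roll":0.6,"hand":5},{"offset":[56,-184,0],"roll":0.7,"hand":5},{"offset":[56,-184,0],"roll":0.8,"hand":5},{"offset":[56,-184,200],"roll":0.8,"hand":5},{"offset":[56,-184,200],"roll":0.8,"hand":5},{"offset":[56,-184,200],"roll":0.8,"hand":5},{"offset":[56,-184,200],"roll":0.8,"hand":5},{"offset":[56,-184,200],"roll":0.8,"hand":5},{"offset":[56,-184,225],"roll":0.8,"hand":5},{"offset":[56,-184,245],"roll":0.8,"hand":5},{"offset":[56,-184,245],"roll":0.8,"hand":5},{"offset":[56,-184,245],"roll":0.8,"hand":5}]'

```text
clock: 29.52
tool_pos: [0.5363, -0.3177, 0.0368]
orientation: [179.9, -0.3, -180.0]
force: [0.8, -0.9, -1.2]
opening: 0.0158
```

```bash
python3 -c "
from h import *
st(); print(ctrl.get_obs()['tool_pos'])"
```

```text
t 29.52 r 0.2892 az -96.09 yaw -179.96 z 0.0368 F [ 0.8 -0.9 -1.2] M [-0.03 -0.24 -0.02] Tz 0.231 open 0.015821368641348466
[ 0.53631038 -0.31773741  0.03676845]
```

jog_arm --motion '[{"offset":[0,0,8],"roll":0,"hand":5},{"offset":[0,0,14],"roll":0,"hand":5},{"offset":[0,0,14.5],"roll":0,"hand":5},{"offset":[0,0,14.5],"roll":0,"hand":5},{"offset":[0,0,14.5],"roll":0,"hand":22},{"offset":[0,0,14.5],"roll":0,"hand":40},{"offset":[0,0,14.5],"roll":0,"hand":40},{"offset":[0,0,14.5],"roll":0,"hand":40},{"offset":[0,0,-10],"roll":0,"hand":40},{"offset":[0,0,-45],"roll":0,"hand":40},{"offset":[0,0,-100],"roll":0,"hand":40},{"offset":[0,0,-125],"roll":0,"hand":40},{"offset":[0,0,-125],"roll":0,"hand":40},{"offset":[0,0,-125],"roll":0,"hand":40},{"offset":[0,0,-125],"roll":0,"hand":40}]'

```text
clock: 30.77
tool_pos: [0.5376, -0.3181, 0.164]
orientation: [180.0, 0.0, -180.0]
force: [-0.3, 0.2, -0.3]
opening: 0.0398
```

```bash
python3 - <<'E'
from h import *
st(); s=snap('wrist','w20')['img'][:,:,::-1]; t=snap('scene','s20')['img'][:,:,::-1]
print(np.round(ringang('s20',162)[:3],3))
cv2.imwrite('pics/f.png',np.hstack([cv2.resize(s,(400,300)),cv2.resize(t,(400,300))]))
E
```

```text
t 30.77 r 0.2894 az -95.83 yaw -179.97 z 0.164 F [-0.3  0.2 -0.3] M [ 0.08 -0.12 -0.01] Tz -0.114 open 0.039842612772269276
[[ 3.3672e+01  5.5000e+01 -2.0000e-03  0.0000e+00]
 [ 3.3665e+01  5.6000e+01 -2.0000e-03  0.0000e+00]
 [ 3.3626e+01  5.4000e+01 -2.0000e-03  0.0000e+00]]
```

View pics/f.png

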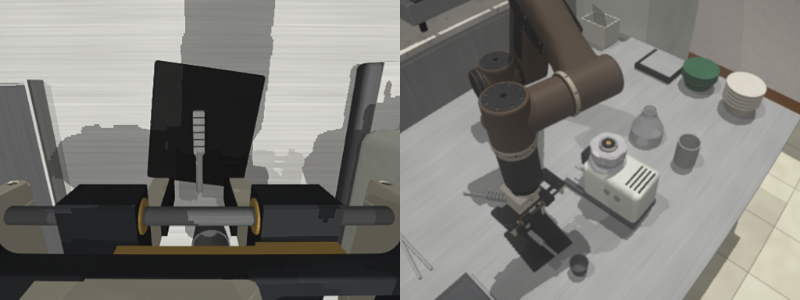

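The bar lies flat on the mat, with its grip at (198,130) well inside the outline, and the bystanders have not moved. I'll hand in.

```bash
python3 -c "
from h import *
print(order.close_job())"
```

```text
the job is handed in; nothing more can be done
None
```

I screwed the ring down with the tommy bar in three holes, one after another, until it was snug, then laid the bar back on the mat and handed the job in. The clock read about 31 s of the 72 s allowed. `order.close_job()` reported no verdict.

- **Second hole:** the bar swung in the jaws and the ring stalled at about 0.64 N m. I drew the bar out, re-gripped it on the mat nearer the rod, and finished in a third hole.
- **Last torque reading:** the mean was 0.83 N m and the final single reading 0.88. Single readings scatter by about 0.05, and 0.9 was the target.
- **Ring angle:** the camera fit puts the ring about 15° (0.27 rad) past contact, which would be about 0.9 N m. It is good to about 2°. It was unchanged after I withdrew the bar and in the last picture.
- **Last picture:** the bar lies flat with its grip well inside the mat. Only the rod's tip reaches past the mat's edge. The jaws are clear of everything, and the hopper, pitcher and dosing cup look unmoved.
- **Not measured:** the carrier's sinking is too small to see in the pictures. I inferred it from the torque and the ring angle.

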